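Find the instrument case that rattles, nest the others, hold it out

TASK

Three closed instrument cases are to go into the nest tray, but in one of them the handpiece was packed without its cradle and slides about: find that one by lifting the cases and shaking or rocking them end to end. Set the two quiet cases lid up fully down in nests of the tray, and shake the rattling one to and fro at least twice, so that its handpiece knocks at both ends, at some time before you finish. Finish holding the rattling case in the gripper (do not put it down), level and still, straight ahead of the robot at arm's length and about 20 cm above the worktop, for a colleague to take; leave the marker, tweezers and dish alone.

Things in the scene. Friction and masses are not known exactly. Their poses are not given: they have to be found in the camera images.
- case_1_mid (a point): one of three like closed aluminium instrument cases, plain boxes 136 mm long (own y), 46 mm wide (own x), 48 mm high, lid up; this point is its centre, 24 mm above its underside. Hinges on one long side and clips on the other stand 4.5 mm proud, 34 to 54 mm from the middle, 15 to 42 mm up; the middle of the long sides is flat. About 0.4 kg each with contents
- case_2_mid (a point): centre of the second case, same as case_1, starting about parallel to it. In any one of the three a bare steel handpiece of 0.2 kg, 22 mm thick, 50 mm long, is free to slide 78 mm along the case; it slides when the case is tilted lengthwise by over 15 degrees or jerked along its length
- case_3_mid (a point): centre of the third case, same as case_1. The loose handpiece stays where it slid to when the case is level again, so the case then weighs to that side: the moment about its width differs by about 0.15 N m between handpiece at one end and at the other. In the two quiet cases nothing moves by more than 1 mm
- tray: grey plastic nest tray, fixed, 248 mm (its x) by 174 mm (its y) and 16 mm high, with a low wire handle at each x end; origin at the centre of its underside, z up. Three nests side by side 80 mm apart along its x, each a pocket 56 mm (x) by 148 mm (y), its rim bevelled 3 mm, and 10 mm deep, with its floor 6 mm above the worktop; a seated case's underside rests on that floor
- nest_1 (a point): centre of the mouth of the first (tray -x) nest, level with the tray's top face; the nest's long side lies along the tray's y. A free nest takes any case
- nest_2 (a point): centre of the mouth of the middle nest, level with the tray's top face; the nest's long side lies along the tray's y. A free nest takes any case
- nest_3 (a point): centre of the mouth of the last (tray +x) nest, level with the tray's top face; the nest's long side lies along the tray's y. A free nest takes any case
- handover (a point): the hand-over point, a fixed place in the air (nothing to be seen there): 0.58 m straight ahead of the robot's base, 0.22 m above the worktop; hold the case's centre within 10 cm of it
- marker: felt marker with a white barrel and black cap, lying on the worktop, 135 x 12 x 14 mm, beyond the work; leave alone
- tweezers: steel tweezers lying on the worktop beyond the cases, 116 x 14 x 9 mm; leave alone
- dish: clear round culture dish, 56 mm across, 15 mm high, beyond the work; leave alone
Mind the look-alikes: they are no part of the job. Leave any pink or purple look-alike of the part that bears case_2_mid alone.

How it is judged (in metres and radians):
On the way, in this order (a step that is already met when the one before it is completed fails the run):
1. the rattling case is shaken clear of the worktop: its handpiece runs to one end (the case's +y end) (((distance between handpiece_mid and case_1_mid below 0.07 m and height (world z) of case_1_mid above 0.07 m and y of handpiece_mid in the frame of case_1 above 0.025 m) or (distance between handpiece_mid and case_2_mid below 0.07 m and height (world z) of case_2_mid above 0.07 m and y of handpiece_mid in the frame of case_2 above 0.025 m) or (distance between handpiece_mid and case_3_mid below 0.07 m and height (world z) of case_3_mid above 0.07 m and y of handpiece_mid in the frame of case_3 above 0.025 m))), for 0.02 s.
2. and then to the other end (-y) (((distance between handpiece_mid and case_1_mid below 0.07 m and height (world z) of case_1_mid above 0.07 m and y of handpiece_mid in the frame of case_1 below -0.025 m) or (distance between handpiece_mid and case_2_mid below 0.07 m and height (world z) of case_2_mid above 0.07 m and y of handpiece_mid in the frame of case_2 below -0.025 m) or (distance between handpiece_mid and case_3_mid below 0.07 m and height (world z) of case_3_mid above 0.07 m and y of handpiece_mid in the frame of case_3 below -0.025 m))), for 0.02 s.
3. and back again (+y) (((distance between handpiece_mid and case_1_mid below 0.07 m and height (world z) of case_1_mid above 0.07 m and y of handpiece_mid in the frame of case_1 above 0.025 m) or (distance between handpiece_mid and case_2_mid below 0.07 m and height (world z) of case_2_mid above 0.07 m and y of handpiece_mid in the frame of case_2 above 0.025 m) or (distance between handpiece_mid and case_3_mid below 0.07 m and height (world z) of case_3_mid above 0.07 m and y of handpiece_mid in the frame of case_3 above 0.025 m))), for 0.02 s.
At the end, for the whole second after the job is handed in: The case with the loose handpiece is held in the fingers, its centre within 10 cm of the hand-over point, level within 0.2 rad and still; the two quiet cases stand lid up, fully down in nests of the tray (centre no more than 34 mm above the tray's underside) and at rest (((distance between handpiece_mid and case_1_mid below 0.07 m and distance between case_1_mid and handover below 0.1 m and angle between case_1_mid's own z axis and vertical below 0.2 rad and linear speed of case_1 below 0.05 m/s and contact force between the fingers and case_1 above 2 N) or (distance between handpiece_mid and case_2_mid below 0.07 m and distance between case_2_mid and handover below 0.1 m and angle between case_2_mid's own z axis and vertical below 0.2 rad and linear speed of case_2 below 0.05 m/s and contact force between the fingers and case_2 above 2 N) or (distance between handpiece_mid and case_3_mid below 0.07 m and distance between case_3_mid and handover below 0.1 m and angle between case_3_mid's own z axis and vertical below 0.2 rad and linear speed of case_3 below 0.05 m/s and contact force between the fingers and case_3 above 2 N)) and ((z of case_1_mid in the frame of tray below 0.034 m and x of case_1_mid in the frame of tray between -0.095 and 0.095 m and y of case_1_mid in the frame of tray between -0.012 and 0.012 m and angle between case_1_mid's own z axis and vertical below 0.08 rad and linear speed of case_1 below 0.02 m/s) or distance between case_1_mid and handover below 0.1 m) and ((z of case_2_mid in the frame of tray below 0.034 m and x of case_2_mid in the frame of tray between -0.095 and 0.095 m and y of case_2_mid in the frame of tray between -0.012 and 0.012 m and angle between case_2_mid's own z axis and vertical below 0.08 rad and linear speed of case_2 below 0.02 m/s) or distance between case_2_mid and handover below 0.1 m) and ((z of case_3_mid in the frame of tray below 0.034 m and x of case_3_mid in the frame of tray between -0.095 and 0.095 m and y of case_3_mid in the frame of tray between -0.012 and 0.012 m and angle between case_3_mid's own z axis and vertical below 0.08 rad and linear speed of case_3 below 0.02 m/s) or distance between case_3_mid and handover below 0.1 m)); the arm keeps its last pose, push and grip.
It fails at once if marker moved by more than 25 mm (distance of marker from where it was at the start of the episode above 0.025 m).
It fails at once if tweezers moved by more than 25 mm (distance of tweezers from where it was at the start of the episode above 0.025 m).
It fails at once if dish moved by more than 25 mm (distance of dish from where it was at the start of the episode above 0.025 m).
It also fails if it takes over 72 s, if anything falls off the work surface, if the arm or the gripper's body presses on something with over 40 N, if the wrist force passes 120 N, or if a joint passes its speed limit or range.

ROBOT

A 6-joint arm with a two-finger parallel gripper is mounted at the origin on a cart in front of the work surface, level with it; the furniture and walls round the work are solid. World frame = base frame: x ahead of the robot, y to its left, z up, the work surface at z = 0. Lengths are in m, angles in degrees, forces in N, time in s.
With the tool pointing down it reaches from about 0.3 to 0.75 m from the base axis. Payload 8.5 kg.
Tool frame: the origin (TCP) lies midway between the tips of the shut fingers; the grasp point (between the pads) lies behind it (grasp_offset is the z of the grasp point in the tool frame, in m); z points along the fingers, y is the direction in which the jaws open and shut (so a half turn about z gives the same grasp; the last joint's range is limited). The gripper opens to 85 mm and grips with 20 to 120 N. Pads are 22 mm wide; open, the fingers measure 114 mm over their backs; the gripper's body (76 mm by 85 mm) begins 54 mm behind the grasp point. The pads swing forward as they close: fully open they stand 13 mm farther back than shut.
Start: joints at [-83.211, 21.807, 74.336, -0, 83.858, -12.336], TCP at [0.18, -0.52, 0.195] pointing down, gripper open.
Joint ranges: [-178.18, 178.18], [-50.72, 133.34], [12.68, 142.11], [-81.47, 261.47], [9.98, 163.14], [-165.26, 165.26]. Speed limits (degrees/s): [136.94, 136.94, 180, 180, 180, 180].

INTERFACE

Orientations are given as a 3x3 rotation matrix whose columns are the frame's x, y, z axes.
In Python, from rig import * gives the robot as it stands.
- The arm moves only by the shell command python3 -m pendant 'ROWS' [FORCE]. ROWS is JSON, one flat list of numbers, 7 for each row, row after row: the finger opening in mm, from 0 to 85.4, then the shift along the tool's x, y, z in units of 50 mm (1.0 is 50 mm), then the turn, a rotation vector about the tool's x, y, z in units of 8 degrees (1.0 is 8 degrees). In form: [hand, dx, dy, dz, wx, wy, wz, hand, dx, dy, dz, wx, wy, wz, ...]. A call has 1 to 12 rows; each row shifts and turns the commanded pose from where the row before left it, along the tool's axes as they then stand; what a row does not reach is not made up. A row lasts 1/10 s, in which the tool goes at most 50 mm and 8.59 degrees, less where a joint would pass 70% of its speed; a pose out of reach is approached as far as the arm can. A call is refused whole if a number of a shift passes 1 or a number of a turn 1, either way. A call with a gripper value outside its range is refused whole. The fingers move at their own pace and stop on an object; FORCE is the grip in N (left out, the last holds). Time passes only in rows, so rows that do not move let the fingers close. It gives the time, the measured TCP pose, the force and the opening at its end, in the units of the state.
- observe(): the state, without advancing time (a new reading comes with each control period).
- get_image(name): name is "scene" or "side" or "wrist"; returns a dict with "frame" (400x640x3 uint8, red, green, blue), "depth" (400x640 float32, m along the optical axis (not along the pixel's ray), 0 where there is no reading), "K" (3x3 intrinsics, pixels), "rvec" (rotation vector, rad) and "tvec" (3), from world to camera coordinates, as OpenCV has them. Camera axes: x right, y down, z forward; pixel columns grow to the right and rows downward; lengths in m; the calibration is good to about 2 mm. The wrist camera is an equidistant fisheye: a pixel r from the principal point sees the ray r / f radians off the axis. A picture is of the moment at which its call begins.
- close_job(): hands the job in, once; it reports no verdict.
The state is a dict: "time_s": time; "q": joint angles; "qvel": joint speeds; "joint_efforts": joint torques, N m; "position": TCP position; "tool_rot": TCP orientation; "ft_force": force on the tool from outside, world axes, zero at the start; "wrist_torque": the same for the moment, N m; "grip_width": finger opening in m.
Only numpy, scipy, OpenCV 4.12 (cv2) and the standard library are available. Lean on these libraries where they do the work, as an engineer would, in place of code of your own. Each camera call takes 0.05 s, during which the arm holds its last target.

## Working session

There is one attempt and no reset: what is moved stays moved. The work goes in short steps, Python scripts to look and compute and a shell command to move; the robot and the scene stay as the last step left them, time stands still between calls to the robot, and variables do not carry over. Pictures are saved under pics/ and viewed, and the job is handed in when it is done.

```bash
ls; mkdir -p pics; cat > h.py <<'E'
from rig import *
import numpy as np, cv2
def snap(n,f):
    im=get_image(n); cv2.imwrite('pics/'+f,cv2.cvtColor(im['frame'],cv2.COLOR_RGB2BGR)); np.savez('pics/'+f[:-4]+'.npz',**{k:np.array(v) for k,v in im.items()}); return im
def load(f): return dict(np.load('pics/'+f+'.npz'))
def pts(im):
    K=im['K'];R=cv2.Rodrigues(np.array(im['rvec'],float))[0];t=np.array(im['tvec'],float).reshape(3)
    d=im['depth'];v,u=np.mgrid[:d.shape[0],:d.shape[1]]
    P=np.dstack([(u-K[0,2])/K[0,0]*d,(v-K[1,2])/K[1,1]*d,d])
    return (P-t)@R
E
python3 - <<'E'
from h import *
snap('scene','s0.png');snap('side','d0.png')
o=observe()
print(o)
E
```

```text
pics
{'time_s': 0.1, 'q': array([-8.32114999e+01,  2.18373543e+01,  7.43806725e+01, -7.85009582e-04,
        8.38583847e+01, -1.23373782e+01]), 'qvel': array([ 0.06053033, -0.07033762, -0.14458191, -0.06397538,  0.06902882,
        0.09951494]), 'joint_efforts': array([ 4.26619707e-03, -4.49219263e+01, -2.31654274e+01, -1.19680099e-04,
        3.72631257e-03, -2.10509643e-05]), 'position': array([ 0.18014521, -0.51932182,  0.19446991]), 'tool_rot': array([[ 9.44800564e-01,  3.27645945e-01, -1.71168483e-04],
       [ 3.27645877e-01, -9.44799677e-01,  1.32267281e-03],
       [ 2.71648453e-04, -1.30574466e-03, -9.99999111e-01]]), 'ft_force': array([-0.58174382,  0.36584166,  0.15435201]), 'wrist_torque': array([ 0.01871862, -0.02789446,  0.03065999]), 'grip_width': 0.08520009676697354}
```

View pics/s0.png

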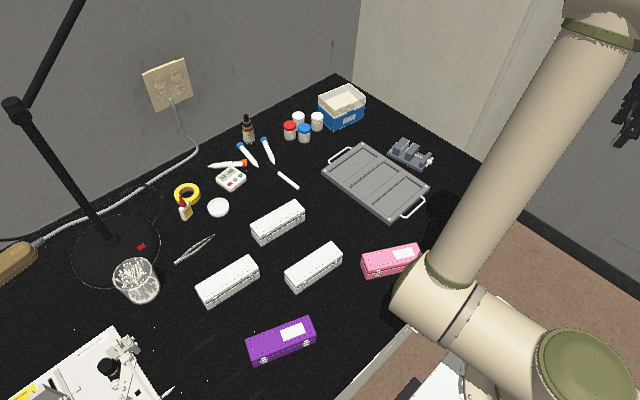

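View pics/d0.png

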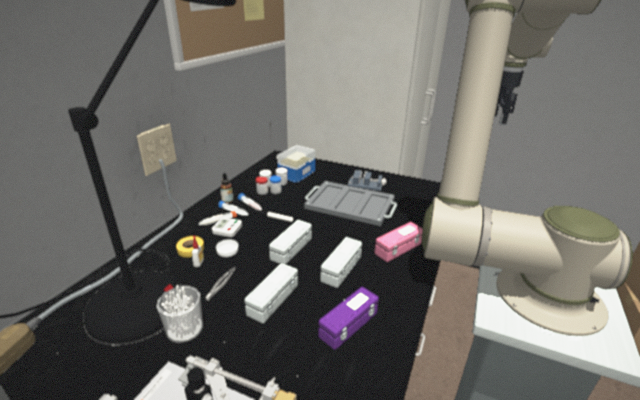

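The scene view shows three white/aluminium cases at pixels (278,222), (228,281) and (314,266). The look-alikes to leave alone are pink at (390,260) and purple at (281,341). The tray is at (375,182), the marker at (288,180), the tweezers at (194,249) and the dish at (218,207).

```bash
cat > m.py <<'E'
from h import *
for f in ['s0','d0']:
    im=load(f);P=pts(im);fr=im['frame'].astype(int)
    hsv=cv2.cvtColor(im['frame'],cv2.COLOR_RGB2HSV)
    z=P[...,2]; ok=(im['depth']>0)
    print(f,'campos',-cv2.Rodrigues(im['rvec'])[0].T@im['tvec'].reshape(3))
    for name,m in [('top48',(abs(z-.048)<.006)&(hsv[...,1]<60)&(hsv[...,2]>90)),('coltop',(abs(z-.048)<.006)&(hsv[...,1]>=60)),('tray',(abs(z-.016)<.007)&(hsv[...,1]<60)&(hsv[...,2]>70)),('low',(z>.004)&(z<.03)&(hsv[...,2]>110))]:
        m=(m&ok).astype(np.uint8)
        n,l,st,c=cv2.connectedComponentsWithStats(m)
        for i in range(1,n):
            if st[i,4]<60: continue
            q=P[l==i]; 
            if abs(q[:,1]).max()>1: continue
            r=cv2.minAreaRect((q[:,:2]*1000).astype(np.float32))
            print(name,st[i,4],c[i].round(),'med',np.median(q,0).round(4),'rect',np.round(r[0],1),np.round(r[1],1),round(r[2],1),'z',np.percentile(q[:,2],[5,95]).round(4))
E
python3 m.py
```

```text
s0 campos [0.1668926  0.41449577 0.80308289]
top48 540 [265.  94.] med [ 1.0191 -0.1724  0.048 ] rect [1019.3 -251.2] [710.2   8.8] 90.0 z [0.0427 0.0532]
top48 532 [432.  95.] med [ 0.6496 -0.5701  0.0479] rect [ 674.9 -595.9] [577.6 230.9] 26.7 z [0.0425 0.0535]
top48 99 [298. 115.] med [ 0.8711 -0.1947  0.0479] rect [ 871.3 -195. ] [34.9 37.4] 15.7 z [0.0442 0.0502]
top48 95 [317. 116.] med [ 0.8311 -0.2357  0.0482] rect [ 833.1 -237. ] [36.2 38.4] 14.0 z [0.0438 0.0504]
top48 383 [131. 163.] med [1.0186 0.2797 0.0482] rect [1017.7  263.5] [303.    9.1] 89.9 z [0.043  0.0534]
top48 303 [ 35. 212.] med [1.0188 0.5275 0.0481] rect [1019.3  522.4] [  8.6 165.3] 0.8 z [0.043  0.0536]
top48 885 [277. 217.] med [0.6155 0.0979 0.0481] rect [618.1  94. ] [137.9  47.9] 85.3 z [0.0446 0.0506]
top48 1129 [313. 263.] med [0.465  0.1179 0.0482] rect [466.7 114. ] [135.8  47.8] 86.1 z [0.0449 0.0507]
top48 205 [403. 253.] med [ 0.3467 -0.053   0.049 ] rect [347.1 -53.2] [48.3 31.7] 60.3 z [0.0469 0.0511]
top48 1244 [226. 278.] med [0.5643 0.2819 0.0485] rect [566.3 278.2] [135.5  49.3] 85.4 z [
[... 11437 characters left out ...]
286.] med [0.7003 0.3021 0.0064] rect [703.2 296.3] [14.8 92.9] 4.6 z [0.0043 0.0091]
low 491 [271. 304.] med [0.5486 0.3173 0.019 ] rect [549.6 285.3] [143.1  43.1] 67.2 z [0.0054 0.0288]
low 2472 [561. 315.] med [-0.0148  0.0722  0.0119] rect [-24.3  51.1] [223.3 116.6] 26.6 z [0.0066 0.0256]
low 356 [351. 327.] med [0.3758 0.3017 0.0228] rect [374.  288.9] [136.3  39.8] 52.9 z [0.0098 0.0289]
low 309 [185. 333.] med [0.6622 0.4488 0.0169] rect [671.  442.6] [67.7 24.7] 47.1 z [0.0056 0.0288]
low 1140 [165. 385.] med [0.6224 0.5483 0.0212] rect [608.3 547.5] [81.5 76.3] 0.9 z [0.0195 0.0232]
low 144 [236. 395.] med [0.5019 0.5118 0.021 ] rect [497.3 514.1] [49.2 15. ] 3.2 z [0.0197 0.0227]
```

```bash
cat > m2.py <<'E'
from h import *
import rig
print([n for n in dir(rig) if not n.startswith('_')], getattr(rig,'grasp_offset',None))
for f in ['s0','d0']:
    im=load(f);P=pts(im);hsv=cv2.cvtColor(im['frame'],cv2.COLOR_RGB2HSV);z=P[...,2]
    roi=(P[...,0]>.38)&(P[...,0]<.74)&(P[...,1]>-.32)&(P[...,1]<-.1)&(im['depth']>0)
    m=(roi&(z>.003)&(z<.0085)&(hsv[...,2]>60)).astype(np.uint8)
    n,l,st,c=cv2.connectedComponentsWithStats(m)
    for i in range(1,n):
        if st[i,4]<120: continue
        q=P[l==i];r=cv2.minAreaRect((q[:,:2]*1000).astype(np.float32));print(f,'floor',st[i,4],c[i].round(),np.round(r[0],1),np.round(r[1],1),round(r[2],1))
    # tray top row-wise y extents
    t=P[roi&(abs(z-.0155)<.004)&(hsv[...,2]>60)]
    for x in np.arange(.42,.72,.02):
        s=t[abs(t[:,0]-x)<.006]
        if len(s)>5: print(round(x,2),np.percentile(s[:,1],[1,99]).round(3),len(s))
im=load('s0')['frame'];a=cv2.resize(im[195:310,190:430],None,fx=3.3,fy=3.3,interpolation=cv2.INTER_CUBIC)
cv2.imwrite('pics/c0.png',cv2.cvtColor(a,cv2.COLOR_RGB2BGR))
E
python3 m2.py
```

```text
['MotionError', 'close_job', 'get_image', 'grasp_offset', 'observe'] -0.0187
s0 floor 634 [352. 164.] [ 642.5 -204.2] [ 55.6 146.2] 0.9
s0 floor 698 [374. 180.] [ 562.  -206.2] [ 54.8 145.4] 1.7
s0 floor 801 [396. 196.] [ 481.2 -208.7] [ 55.5 145.5] 1.6
0.42 [-0.246 -0.159] 28
0.44 [-0.288 -0.118] 226
0.46 [-0.294 -0.117] 41
0.48 [-0.292 -0.116] 38
0.5 [-0.291 -0.117] 37
0.52 [-0.29  -0.117] 216
0.54 [-0.31  -0.115] 35
0.56 [-0.309 -0.115] 34
0.58 [-0.319 -0.115] 47
0.6 [-0.317 -0.114] 203
0.62 [-0.288 -0.114] 31
0.64 [-0.289 -0.114] 32
0.66 [-0.285 -0.114] 29
0.68 [-0.284 -0.114] 143
0.7 [-0.234 -0.157] 16
d0 floor 317 [327. 196.] [ 643.5 -209.9] [ 54.2 142.1] 1.0
d0 floor 336 [350. 201.] [ 563.3 -210.2] [ 54.5 141.2] 1.3
d0 floor 360 [374. 206.] [ 482.4 -212.9] [ 55.2 138.4] 2.1
0.42 [-0.241 -0.16 ] 11
0.44 [-0.288 -0.118] 102
0.46 [-0.289 -0.116] 22
0.48 [-0.291 -0.117] 19
0.5 [-0.293 -0.116] 21
0.52 [-0.289 -0.116] 105
0.54 [-0.282 -0.116] 19
0.56 [-0.289 -0.114] 20
0.58 [-0.32  -0.115] 25
0.6 [-0.292 -0.114] 97
0.62 [-0.291 -0.112] 17
0.64 [-0.29  -0.114] 18
0.66 [-0.286 -0.111] 16
0.68 [-0.287 -0.116] 83
0.7 [-0.227 -0.16 ] 6
```

View pics/c0.png

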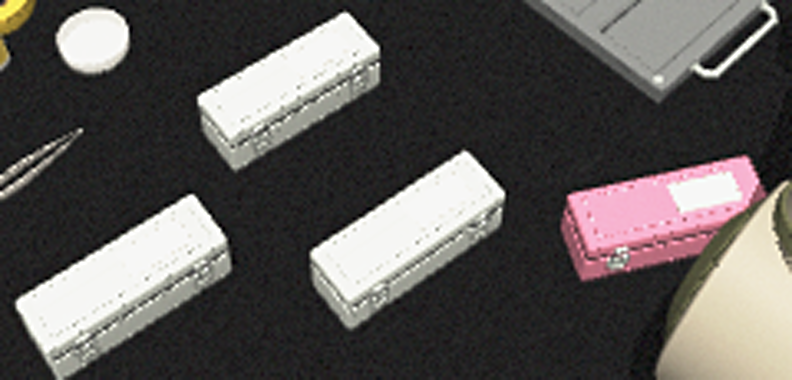

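```bash
python3 - <<'E'
from h import *
for f in ['s0','d0']:
    im=load(f);P=pts(im);hsv=cv2.cvtColor(im['frame'],cv2.COLOR_RGB2HSV);z=P[...,2]
    for y0 in(-.24,-.20,-.16):
        s=P[(abs(P[...,1]-y0)<.015)&(z>.0125)&(z<.02)&(P[...,0]>.43)&(P[...,0]<.69)&(im['depth']>0)]
        xs=np.sort(s[:,0]);g=np.where(np.diff(xs)>.008)[0]
        print(f,y0,[(round(a[0],4),round(a[-1],4)) for a in np.split(xs,g+1)])
E
```

```text
s0 -0.24 [(np.float64(0.4331), np.float64(0.4521)), (np.float64(0.5086), np.float64(0.5314)), (np.float64(0.5887), np.float64(0.6115)), (np.float64(0.6675), np.float64(0.6856))]
s0 -0.2 [(np.float64(0.4351), np.float64(0.4513)), (np.float64(0.5071), np.float64(0.5311)), (np.float64(0.5868), np.float64(0.6109)), (np.float64(0.6663), np.float64(0.6843))]
s0 -0.16 [(np.float64(0.4337), np.float64(0.45)), (np.float64(0.5062), np.float64(0.53)), (np.float64(0.5854), np.float64(0.6092)), (np.float64(0.6663), np.float64(0.6845))]
d0 -0.24 [(np.float64(0.4362), np.float64(0.4525)), (np.float64(0.5085), np.float64(0.5324)), (np.float64(0.5913), np.float64(0.6117)), (np.float64(0.6685), np.float64(0.6871))]
d0 -0.2 [(np.float64(0.4363), np.float64(0.4513)), (np.float64(0.5082), np.float64(0.5313)), (np.float64(0.5883), np.float64(0.6103)), (np.float64(0.6674), np.float64(0.6849))]
d0 -0.16 [(np.float64(0.4337), np.float64(0.4509)), (np.float64(0.5071), np.float64(0.5309)), (np.float64(0.5877), np.float64(0.6078)), (np.float64(0.6678), np.float64(0.6852))]
```

```bash
cat > d.py <<'E'
import sys
from h import *
from scipy.spatial.transform import Rotation as Rn
# target x y z yaw(tool y dir)
x,y,z,yaw=map(float,sys.argv[1:5]);o=observe();R=o['tool_rot']
c,s=np.cos(np.radians(yaw)),np.sin(np.radians(yaw))
Y=np.array([c,s,0]);Z=np.array([0,0,-1.]);T=np.c_[np.cross(Y,Z),Y,Z]
w=Rn.from_matrix(R.T@T).as_rotvec(degrees=True)/8
d=np.array([x,y,z])-o['position']
print('t',o['time_s'],'pos',o['position'].round(4),'grip',round(o['grip_width'],4),'F',o['ft_force'].round(2),'M',o['wrist_torque'].round(3),'q',o['q'].round(0))
print('turn units',w.round(2),'shift units in present axes',(R.T@d/.05).round(2),'in target axes',(T.T@d/.05).round(2))
E
python3 -m pendant '[85,0,0,0,0,0,-0.915, 85,0,0,0,0,0,-0.915, 85,0,0,0,0,0,-0.915, 85,0,0,0,0,0,-0.915, 85,0,0,0,0,0,-0.915, 85,0,0,0,0,0,-0.915, 85,0,0,0,0,0,-0.915, 85,0,0,0,0,0,-0.915, 85,0,0,0,0,0,-0.915]' 90
python3 d.py .618 .094 .14 -5
```

```text
time_s: 1.0
position: [0.1802, -0.5194, 0.1946]
tool_rot: [[0.082, 0.997, -0.0], [0.997, -0.082, 0.001], [0.001, -0.0, -1.0]]
ft_force: [-0.6, -0.2, 0.2]
grip_width: 0.0851
t 1.0 pos [ 0.1802 -0.5194  0.1946] grip 0.0851 F [-0.64 -0.18  0.17] M [-0.02  -0.014  0.03 ] q [-83.  22.  74.  -0.  84. -79.]
turn units [-0.   -0.01  0.04] shift units in present axes [12.94  7.72  1.1 ] in target axes [12.98  7.65  1.09]
```

```bash
python3 -m pendant '[85,0.76,0.45,0.06,0,0,0, 85,0.76,0.45,0.06,0,0,0, 85,0.76,0.45,0.06,0,0,0, 85,0.76,0.45,0.06,0,0,0, 85,0.76,0.45,0.06,0,0,0, 85,0.76,0.45,0.06,0,0,0, 85,0.76,0.45,0.06,0,0,0, 85,0.76,0.45,0.06,0,0,0, 85,0.76,0.45,0.06,0,0,0, 85,0.76,0.45,0.06,0,0,0, 85,0.76,0.45,0.06,0,0,0, 85,0.76,0.45,0.06,0,0,0]'
python3 d.py .618 .094 .14 -5
```

```text
time_s: 2.2
position: [0.4895, -0.0871, 0.1588]
tool_rot: [[0.087, 0.996, -0.0], [0.996, -0.087, 0.0], [0.0, -0.0, -1.0]]
ft_force: [0.4, -1.0, 0.2]
grip_width: 0.0847
t 2.2 pos [ 0.4895 -0.0871  0.1588] grip 0.0847 F [ 0.42 -0.99  0.16] M [ 0.009  0.061 -0.023] q [-24.  18.  86.  -0.  76. -19.]
turn units [-0. -0.  0.] shift units in present axes [3.83 2.24 0.37] in target axes [3.83 2.24 0.38]
```

```bash
python3 -m pendant '[85,0.72,0.42,0.05,0,0,0, 85,0.72,0.42,0.05,0,0,0, 85,0.72,0.42,0.05,0,0,0, 85,0.72,0.42,0.05,0,0,0, 85,0,0,0,0,0,0, 85,0,0,0,0,0,0]'
python3 d.py .618 .094 .015 -5
```

```text
time_s: 2.8
position: [0.5849, 0.0479, 0.1483]
tool_rot: [[0.086, 0.996, -0.001], [0.996, -0.086, -0.0], [-0.0, -0.001, -1.0]]
ft_force: [-1.1, -0.0, 0.6]
grip_width: 0.0852
t 2.8 pos [0.5849 0.0479 0.1483] grip 0.0852 F [-1.07 -0.01  0.59] M [-0.006  0.063  0.007] q [-7. 28. 73. -0. 80. -2.]
turn units [-0.01  0.    0.01] shift units in present axes [0.98 0.58 2.67] in target axes [0.98 0.58 2.67]
```

```bash
python3 -m pendant '[85,0.49,0.29,0.3,0,0,0, 85,0.49,0.29,0.3,0,0,0, 85,0,0,0.6,0,0,0, 85,0,0,0.6,0,0,0, 85,0,0,0.5,0,0,0, 85,0,0,0.37,0,0,0, 85,0,0,0,0,0,0]'
python3 d.py .618 .094 .015 -5
python3 - <<'E'
from h import *
snap('wrist','w1.png');snap('scene','s1.png')
E
```

```text
time_s: 3.5
position: [0.6164, 0.0923, 0.0133]
tool_rot: [[0.089, 0.996, -0.005], [0.996, -0.089, 0.0], [-0.0, -0.005, -1.0]]
ft_force: [0.3, -0.3, -0.4]
grip_width: 0.0848
t 3.5 pos [0.6164 0.0923 0.0133] grip 0.0848 F [ 0.32 -0.32 -0.41] M [-0.017  0.023 -0.02 ] q [-2. 39. 76. -0. 66.  3.]
turn units [-0.04  0.   -0.01] shift units in present axes [ 0.04  0.03 -0.03] in target axes [ 0.04  0.03 -0.03]
```

View pics/w1.png

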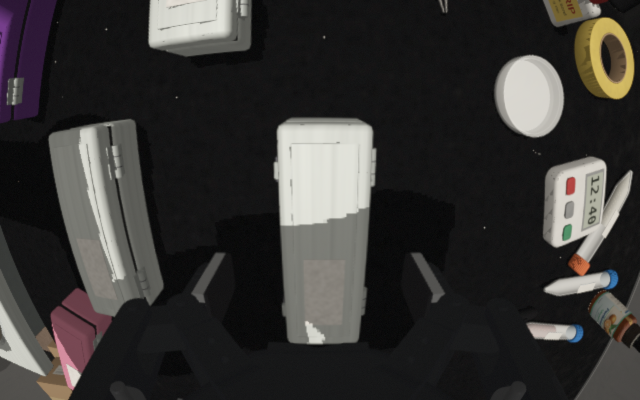

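View pics/s1.png

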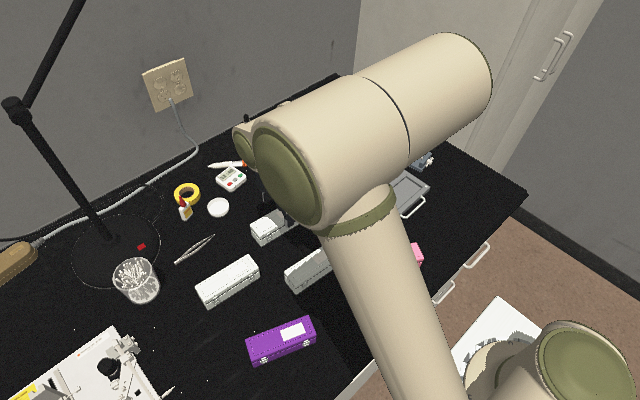

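The wrist view shows the case centred between the open fingers, at about (322,230), and aligned with the jaws. Next I close and lift.

```bash
python3 -m pendant '[30,0,0,0,0,0,0, 30,0,0,0,0,0,0, 30,0,0,0,0,0,0, 30,0,0,0,0,0,0, 30,0,0,0,0,0,0]' 90
python3 d.py .618 .094 .2 -5
```

```text
time_s: 4.1
position: [0.6183, 0.0936, 0.0157]
tool_rot: [[0.087, 0.996, 0.0], [0.996, -0.087, -0.0], [0.0, 0.0, -1.0]]
ft_force: [0.2, -0.2, 0.3]
grip_width: 0.0303
t 4.1 pos [0.6183 0.0936 0.0157] grip 0.0303 F [ 0.19 -0.17  0.29] M [-0.012  0.051  0.029] q [-2. 39. 76.  0. 66.  3.]
turn units [ 0. -0.  0.] shift units in present axes [ 0.01 -0.01 -3.69] in target axes [ 0.01 -0.01 -3.69]
```

```bash
python3 - <<'E'
from h import *
snap('wrist','w2.png');snap('side','d2.png');o=observe();print(o['grip_width'],o['ft_force'])
E
```

```text
0.02985791636175155 [0.06451353 0.49533131 0.6463462 ]
```

View pics/w2.png

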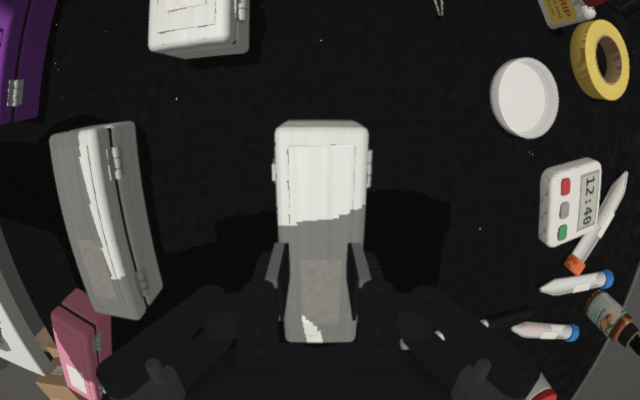

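View pics/d2.png

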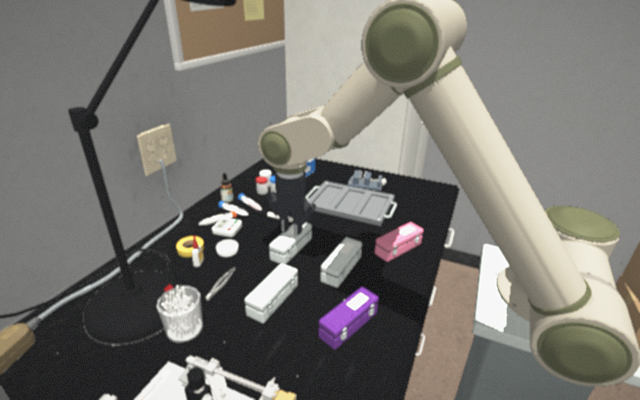

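```bash
python3 - <<'E'
from h import *
for f in ['w2']:
    im=load(f)['frame'];a=cv2.resize(im[200:390,200:440],None,fx=3.2,fy=3.0,interpolation=cv2.INTER_CUBIC)
    a=np.clip(a.astype(float)*1.8,0,255).astype(np.uint8)
    cv2.imwrite('pics/c2.png',cv2.cvtColor(a,cv2.COLOR_RGB2BGR))
E
```

```text
(no output)
```

View pics/c2.png

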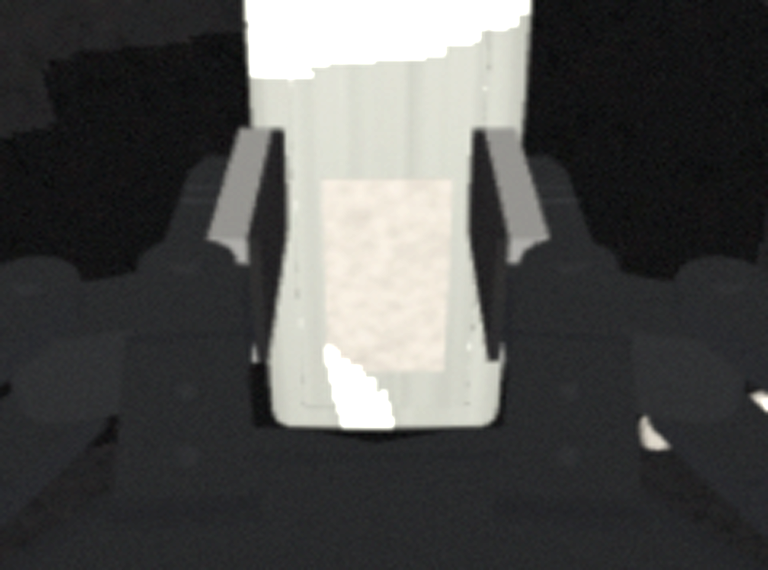

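```bash
python3 - <<'E'
from h import *
o=observe()
im=load('w2');d=im['depth'];print('K',im['K'].tolist())
R=cv2.Rodrigues(im['rvec'])[0];t=im['tvec'].reshape(3);cp=-R.T@t
print('cam',cp,'axes',R.round(3).tolist())
K=im['K']
def fish(u,v):
    x=(u-K[0,2])/K[0,0];y=(v-K[1,2])/K[1,1];r=np.hypot(x,y)
    ray=np.array([np.sin(r)*x/r,np.sin(r)*y/r,np.cos(r)]);D=d[v,u]
    return (ray/ray[2]*D-t)@R
for n,u,v in [('lid far',320,180),('lid mid',320,270),('lid near',320,325),('lidL',285,180),('lidR',362,180),('Lpad side',277,255),('Lpad side2',270,275),('Lpad inner',286,255),('Rpad inner',350,260),('Rpad side',360,260),('table',200,200),('table2',450,200)]:
    print(n,d[v,u].round(4),fish(u,v).round(4))
for f in ['d2','s1']:
    im=load(f)
    p,_=cv2.projectPoints(np.array([[o['position'],o['position']+[0,0,.02],[.618,.094,.048]]]).reshape(-1,1,3),im['rvec'],im['tvec'],im['K'],None);print(f,p.reshape(-1,2).round(1).tolist())
im=load('d2')['frame'][130:290,220:440];cv2.imwrite('pics/c3.png',cv2.cvtColor(cv2.resize(im,None,fx=3.5,fy=3.5,interpolation=cv2.INTER_CUBIC),cv2.COLOR_RGB2BGR))
E
```

```text
K [[309.70691628693146, 0.0, 317.68700581012587], [0.0, 309.70691628693146, 196.9038667487628], [0.0, 0.0, 1.0]]
cam [0.62535502 0.17532559 0.19533713] axes [[0.996, -0.087, -0.001], [-0.082, -0.946, 0.312], [-0.028, -0.311, -0.95]]
lid far 0.1503 [0.6229 0.1362 0.05  ]
lid mid 0.1663 [0.6187 0.0856 0.0498]
lid near 0.1777 [0.6154 0.0461 0.0509]
lidL 0.1508 [0.6059 0.1376 0.0495]
lidR 0.1527 [0.6437 0.1339 0.0476]
Lpad side 0.1399 [0.6006 0.1081 0.0708]
Lpad side2 0.1241 [0.5996 0.1079 0.0875]
Lpad inner 0.144 [0.6042 0.1059 0.0671]
Rpad inner 0.1436 [0.6341 0.1011 0.0682]
Rpad side 0.1353 [0.6381 0.105  0.0755]
table 0.206 [5.374e-01 1.163e-01 4.000e-04]
table2 0.2039 [0.7119 0.1018 0.0023]
d2 [[291.5, 243.8], [291.3, 237.6], [291.3, 233.8]]
s1 [[278.2, 223.6], [277.8, 218.9], [277.4, 216.1]]
```

View pics/c3.png

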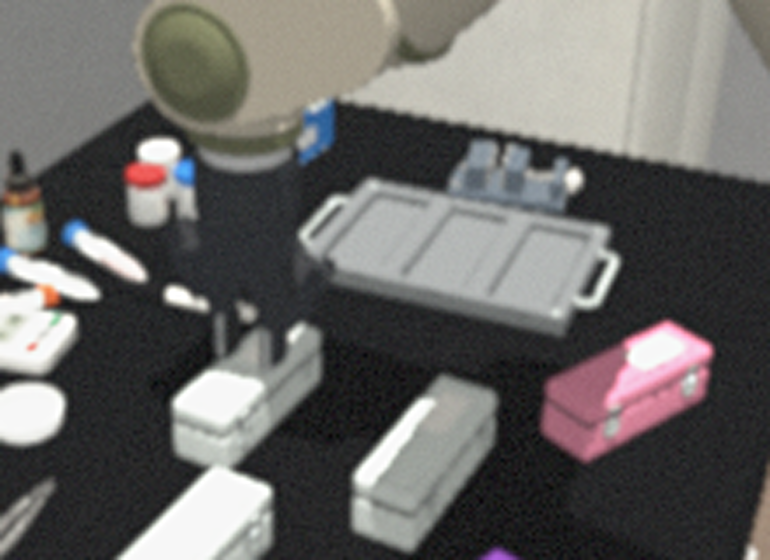

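```bash
python3 - <<'E'
from h import *
im=load('d2');P=pts(im);g=cv2.cvtColor(im['frame'],cv2.COLOR_RGB2GRAY)
for v in range(205,242,2):
    print(v,[(tuple((P[v,u]*1000).round().astype(int).tolist()),int(g[v,u])) for u in (282,284,292,294,296)])
im=load('w2');d=im['depth'];K=im['K'];R=cv2.Rodrigues(im['rvec'])[0];t=im['tvec'].reshape(3)
v,u=np.mgrid[:400,:640];x=(u-K[0,2])/K[0,0];y=(v-K[1,2])/K[1,1];r=np.hypot(x,y)+1e-9
ray=np.dstack([np.tan(r)*x/r,np.tan(r)*y/r,np.ones_like(r)])
Q=(ray*d[...,None]-t)@R
m=(Q[...,2]>.055)&(Q[...,2]<.2)&(d>0)
print('lowest finger z',np.percentile(Q[m][:,2],[0,.5,1,2,5]), m.sum())
b=Q[m&(Q[...,2]<.075)];print(b.min(0),b.max(0))
E
```

```text
205 [((633, 111, 141), 47), ((628, 110, 142), 50), ((602, 116, 151), 46), ((600, 110, 149), 46), ((596, 107, 148), 52)]
207 [((633, 111, 135), 51), ((629, 107, 134), 48), ((602, 116, 145), 44), ((600, 110, 143), 42), ((597, 106, 141), 50)]
209 [((634, 109, 128), 50), ((631, 106, 127), 44), ((604, 113, 138), 48), ((600, 111, 138), 46), ((596, 106, 136), 48)]
211 [((635, 109, 122), 42), ((631, 105, 121), 47), ((605, 112, 131), 50), ((599, 111, 132), 48), ((596, 107, 131), 42)]
213 [((635, 108, 115), 44), ((633, 102, 112), 45), ((606, 110, 124), 44), ((599, 112, 127), 47), ((596, 107, 125), 45)]
215 [((637, 105, 107), 42), ((635, 99, 104), 50), ((605, 113, 120), 44), ((599, 112, 121), 42), ((595, 110, 121), 50)]
217 [((637, 105, 101), 44), ((635, 100, 99), 42), ((691, -48, -1), 89), ((599, 112, 115), 42), ((594, 111, 116), 47)]
219 [((638, 105, 95), 75), ((635, 100, 93), 56), ((679, -24, 9), 141), ((602, 107, 106), 49), ((595, 109, 109), 49)]
221 [((639, 104, 88), 113), ((633, 104, 89), 70), ((678, -23, 3), 102), ((602, 107, 100), 40), ((596, 107, 102), 47)]
223 [((639, 104, 81), 112), 
[... 604 characters left out ...]
), ((618, 90, 48), 166), ((603, 106, 63), 128), ((599, 104, 63), 116)]
235 [((638, 107, 47), 179), ((633, 106, 47), 173), ((615, 96, 47), 157), ((605, 103, 54), 135), ((599, 104, 56), 131)]
237 [((633, 117, 48), 251), ((629, 113, 47), 250), ((609, 107, 49), 177), ((606, 102, 47), 152), ((603, 97, 45), 153)]
239 [((628, 125, 48), 247), ((624, 123, 49), 247), ((606, 113, 48), 251), ((600, 112, 49), 226), ((597, 107, 46), 159)]
241 [((624, 132, 48), 247), ((620, 130, 48), 247), ((601, 121, 48), 249), ((598, 117, 46), 235), ((597, 107, 40), 147)]
lowest finger z [0.05501462 0.05734494 0.05926638 0.06248304 0.07124986] 39869
[ 0.59020402 -0.22972011  0.05501462] [1.07959219 0.24190594 0.07499446]
```

The pads sit about 5 mm above the lid: depth from the side and wrist views puts the finger tips near z=0.053 while the reported TCP z is 0.016. The reported height does not match the pictures by about 35 mm, and x and y agree. I trust the cameras, so I open, go 36 mm lower and check again.

```bash
python3 -m pendant '[85,0,0,0,0,0,0, 85,0,0,0,0,0,0, 85,0,0,0,0,0,0, 85,0,0,0,0,0,0, 85,0,0,0.24,0,0,0, 85,0,0,0.24,0,0,0, 85,0,0,0.24,0,0,0, 85,0,0,0,0,0,0]' 90
cat > fin.py <<'E'
import sys
from h import *
f=sys.argv[1]
snap('side',f+'d.png');snap('wrist',f+'w.png');im=load(f+'w')
d=im['depth'];K=im['K'];R=cv2.Rodrigues(im['rvec'])[0];t=im['tvec'].reshape(3)
v,u=np.mgrid[:400,:640];x=(u-K[0,2])/K[0,0];y=(v-K[1,2])/K[1,1];r=np.hypot(x,y)+1e-9
ray=np.dstack([np.tan(r)*x/r,np.tan(r)*y/r,np.ones_like(r)])
Q=(ray*d[...,None]-t)@R
o=observe();p=o['position'];print(p.round(4),o['grip_width'],o['ft_force'].round(1))
L=(Q-p)@o['tool_rot']
# finger-coloured points near jaw plane, in tool frame
m=(abs(L[...,0])<.016)&(abs(L[...,1])<.065)&(d>0)&(L[...,2]<.0)&(L[...,2]>-.12)&(cv2.cvtColor(im['frame'],cv2.COLOR_RGB2HSV)[...,2]<150)
for s in (-1,1):
    k=m&(L[...,1]*s>.01)
    if k.sum(): print('side',s,'n',k.sum(),'tool z max',np.percentile(L[k][:,2],[90,98,99.5]).round(4),'y',np.percentile(L[k][:,1],[2,50,98]).round(4))
E
python3 fin.py a
```

```text
time_s: 5.0
position: [0.6168, 0.0936, -0.023]
tool_rot: [[0.087, 0.996, -0.004], [0.996, -0.087, 0.0], [-0.0, -0.004, -1.0]]
ft_force: [-0.3, -0.0, -1.1]
grip_width: 0.0849
[ 0.6181  0.0936 -0.021 ] 0.08545857140283426 [ 0.4 -0.7 -0. ]
side -1 n 10718 tool z max [-0.0215 -0.0208 -0.0205] y [-0.0642 -0.0449 -0.011 ]
side 1 n 10838 tool z max [-0.0217 -0.0208 -0.0205] y [0.011  0.0445 0.0642]
```

View pics/aw.png

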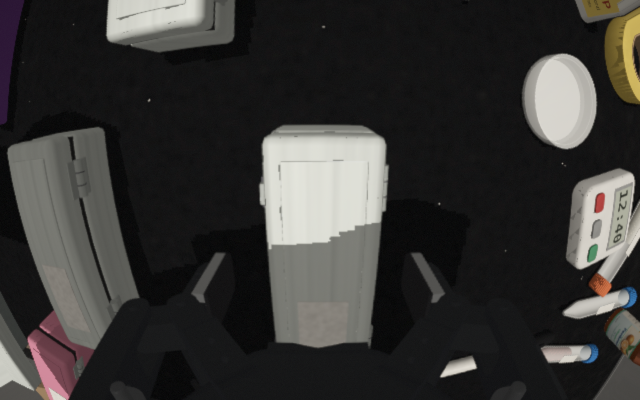

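```bash
python3 -m pendant '[30,0,0,0,0,0,0, 30,0,0,0,0,0,0, 30,0,0,0,0,0,0, 30,0,0,0,0,0,0, 30,0,0,0,0,0,0]' 90
python3 fin.py b; python3 -c "
from h import *
im=load('bd')['frame'][130:290,220:440];cv2.imwrite('pics/c4.png',cv2.cvtColor(cv2.resize(im,None,fx=3.5,fy=3.5,interpolation=cv2.INTER_CUBIC),cv2.COLOR_RGB2BGR))"
```

```text
time_s: 5.6
position: [0.6189, 0.0935, -0.0196]
tool_rot: [[0.087, 0.996, 0.002], [0.996, -0.087, -0.0], [0.0, 0.002, -1.0]]
ft_force: [0.4, 0.5, 5.4]
grip_width: 0.0452
[ 0.6189  0.0936 -0.0196] 0.04463203185145762 [0.5 0.1 4.9]
side -1 n 11679 tool z max [-0.0205 -0.0197 -0.0193] y [-0.062  -0.0441 -0.0111]
side 1 n 11647 tool z max [-0.0201 -0.0194 -0.019 ] y [0.0112 0.044  0.0619]
```

View pics/c4.png

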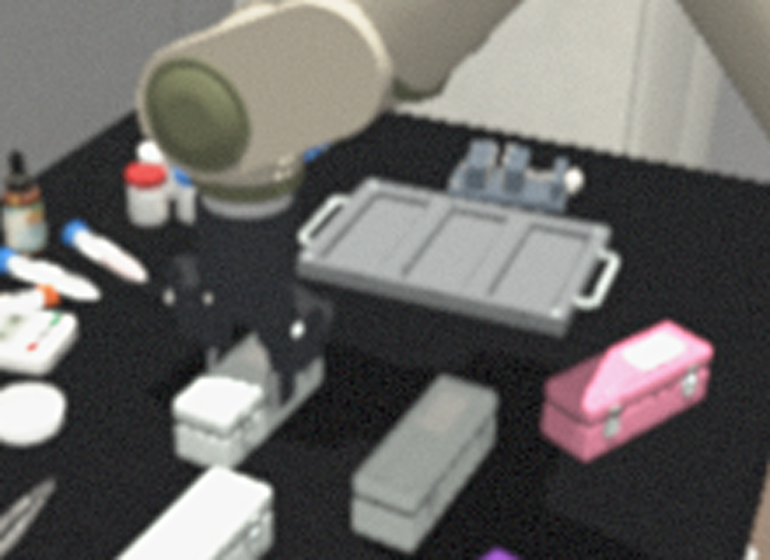

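```bash
python3 -m pendant '[30,0,0,-0.4,0,0,0, 30,0,0,-0.7,0,0,0, 30,0,0,-0.7,0,0,0, 30,0,0,-0.7,0,0,0, 30,0,0,-0.4,0,0,0, 30,0,0,0,0,0,0, 30,0,0,0,0,0,0, 30,0,0,0,0,0,0]'
python3 d.py .618 .094 .12 -5
python3 -m pendant '[30,0,0,0,0,0.9,0, 30,0,0,0,0,0.9,0, 30,0,0,0,0,0.9,0, 30,0,0,0,0,0.8,0, 30,0,0,0,0,0,0, 30,0,0,0,0,0,0]'
python3 d.py .618 .094 .12 -5
python3 -m pendant '[30,0,0,0,0,-0.9,0, 30,0,0,0,0,-0.9,0, 30,0,0,0,0,-0.9,0, 30,0,0,0,0,-0.8,0, 30,0,0,0,0,0,0, 30,0,0,0,0,0,0, 30,0,0,0,0,0,0]'
python3 d.py .618 .094 .12 -5
```

```text
time_s: 6.5
position: [0.6172, 0.0936, 0.1223]
tool_rot: [[0.087, 0.996, -0.004], [0.996, -0.087, 0.0], [-0.0, -0.004, -1.0]]
ft_force: [-0.5, -0.4, -3.6]
grip_width: 0.0447
t 6.5 pos [0.6172 0.0936 0.1223] grip 0.0447 F [-0.53 -0.45 -3.63] M [0.053 0.008 0.029] q [-2. 33. 68. -0. 79.  3.]
turn units [-0.03  0.    0.  ] shift units in present axes [0.01 0.01 0.05] in target axes [0.01 0.01 0.05]
time_s: 7.1
position: [0.6179, 0.0931, 0.1232]
tool_rot: [[0.079, 0.996, 0.039], [0.88, -0.088, 0.466], [0.468, -0.002, -0.884]]
ft_force: [0.3, -0.0, -2.9]
grip_width: 0.0447
t 7.1 pos [0.6179 0.0931 0.1232] grip 0.0447 F [ 0.28 -0.01 -2.87] M [-0.436  0.049  0.004] q [-15.  33.  74.  28.  80. -17.]
turn units [-0.02 -3.49 -0.01] shift units in present axes [-0.01  0.    0.07] in target axes [0.02 0.   0.06]
time_s: 7.8
position: [0.6181, 0.0934, 0.1244]
tool_rot: [[0.087, 0.996, -0.0], [0.996, -0.087, 0.001], [0.001, -0.0, -1.0]]
ft_force: [-0.0, -0.1, -4.1]
grip_width: 0.0451
t 7.8 pos [0.6181 0.0934 0.1244] grip 0.0451 F [-0.02 -0.07 -4.1 ] M [ 0.013 -0.01  -0.01 ] q [-2. 32. 68.  0. 79.  3.]
turn units [-0.   -0.01 -0.  ] shift units in present axes [ 0.01 -0.    0.09] in target axes [ 0.01 -0.    0.09]
```

```bash
python3 -m pendant '[30,0,0,0,0,-0.9,0, 30,0,0,0,0,-0.9,0, 30,0,0,0,0,-0.9,0, 30,0,0,0,0,-0.8,0, 30,0,0,0,0,0,0, 30,0,0,0,0,0,0]'
python3 d.py .618 .094 .12 -5
python3 -m pendant '[30,0,0,0,0,0.9,0, 30,0,0,0,0,0.9,0, 30,0,0,0,0,0.9,0, 30,0,0,0,0,0.8,0, 30,0,0,0,0,0,0, 30,0,0,0,0,0,0]'
python3 d.py .618 .094 .12 -5
python3 -m pendant '[30,0,0,0,0,0,0]'; python3 d.py .618 .094 .12 -5
python3 -m pendant '[30,0,0,0,0,0,0]'; python3 d.py .559 -.202 .12 1.4
```

```text
time_s: 8.4
position: [0.6183, 0.0933, 0.124]
tool_rot: [[0.077, 0.996, -0.042], [0.881, -0.087, -0.465], [-0.467, -0.001, -0.884]]
ft_force: [-0.2, 0.3, -3.2]
grip_width: 0.0446
t 8.4 pos [0.6183 0.0933 0.124 ] grip 0.0446 F [-0.23  0.29 -3.23] M [ 0.423 -0.02   0.006] q [ 10.  39.  62. -27.  87.  18.]
turn units [-0.01  3.48 -0.  ] shift units in present axes [ 0.05 -0.01  0.06] in target axes [ 0.01 -0.01  0.08]
time_s: 9.0
position: [0.6184, 0.0918, 0.1253]
tool_rot: [[0.09, 0.996, 0.001], [0.996, -0.09, -0.001], [-0.001, 0.001, -1.0]]
ft_force: [-1.2, 0.4, -3.4]
grip_width: 0.0451
t 9.0 pos [0.6184 0.0918 0.1253] grip 0.0451 F [-1.2   0.36 -3.41] M [-0.028  0.009 -0.011] q [-2. 32. 68. -0. 80.  3.]
turn units [ 0.01  0.   -0.02] shift units in present axes [ 0.04 -0.01  0.11] in target axes [ 0.04 -0.01  0.11]
time_s: 9.1
position: [0.6183, 0.0935, 0.1247]
tool_rot: [[0.087, 0.996, 0.0], [0.996, -0.087, -0.001], [-0.001, 0.0, -1.0]]
ft_force: [0.5, -0.0, -3.2]
grip_width: 0.0448
t 9.1 pos [0.6183 0.0935 0.1247] grip 0.0448 F [ 0.46 -0.05 -3.15] M [0.013 0.002 0.002] q [-2. 32. 68. -0. 80.  3.]
turn units [ 0.    0.01 -0.  ] shift units in present axes [ 0.01 -0.01  0.09] in target axes [ 0.01 -0.01  0.09]
time_s: 9.2
position: [0.6182, 0.0942, 0.1245]
tool_rot: [[0.086, 0.996, -0.0], [0.996, -0.086, -0.001], [-0.001, -0.0, -1.0]]
ft_force: [-0.1, -0.0, -3.4]
grip_width: 0.0449
t 9.2 pos [0.6182 0.0942 0.1245] grip 0.0449 F [-0.14 -0.01 -3.41] M [-0.002  0.008 -0.032] q [-2. 32. 68. -0. 80.  3.]
turn units [-0.    0.   -0.79] shift units in present axes [-6.   -0.67  0.09] in target axes [-5.89 -1.33  0.09]
```

Case A shows no change in moment at level (about 0.013 and 0.000 N m after the two tilts, where the loose one would show 0.15), so it is quiet. It goes to nest 3.

```bash
python3 -m pendant '[30,0,0,0,0,0,-0.79, 30,-0.9,0.05,0,0,0,0, 30,-0.9,0.05,0,0,0,0, 30,-0.9,0.05,0,0,0,0, 30,-0.9,0.05,0,0,0,0, 30,-0.9,0.05,0,0,0,0, 30,-0.9,0.05,0,0,0,0, 30,-0.4,0,0,0,0,0, 30,0,0,0,0,0,0, 30,0,0,0,0,0,0]'
python3 d.py .639 -.200 .03 1.4
```

```text
time_s: 10.2
position: [0.64, -0.195, 0.1242]
tool_rot: [[-0.024, 1.0, -0.001], [1.0, 0.024, 0.001], [0.001, -0.001, -1.0]]
ft_force: [-0.1, -0.6, -3.2]
grip_width: 0.0448
t 10.2 pos [ 0.64   -0.195   0.1242] grip 0.0448 F [-0.07 -0.63 -3.18] M [-0.002  0.001 -0.009] q [-27.  37.  60.   0.  84. -28.]
turn units [-0.   -0.   -0.01] shift units in present axes [-0.1  -0.02  1.88] in target axes [-0.1  -0.02  1.88]
```

```bash
python3 -m pendant '[30,-0.1,-0.02,0.5,0,0,0, 30,0,0,0.7,0,0,0, 30,0,0,0.7,0,0,0, 30,0,0,0.2,0,0,0, 30,0,0,0,0,0,0]'
python3 d.py .639 -.200 -.0136 1.4; python3 fin.py e
```

```text
time_s: 10.7
position: [0.6388, -0.1994, 0.0186]
tool_rot: [[-0.025, 1.0, -0.002], [1.0, 0.025, 0.001], [0.001, -0.002, -1.0]]
ft_force: [0.5, 0.3, -2.7]
grip_width: 0.045
t 10.7 pos [ 0.6388 -0.1994  0.0186] grip 0.045 F [ 0.49  0.28 -2.69] M [ 0.056 -0.008  0.031] q [-27.  43.  67.   0.  71. -29.]
turn units [-0.02 -0.01  0.  ] shift units in present axes [-0.01  0.01  0.64] in target axes [-0.01  0.    0.64]
[ 0.6402 -0.2007  0.0214] 0.04502231643105768 [ 0.   0.1 -1.8]
side -1 n 8153 tool z max [-0.0713 -0.0539 -0.0469] y [-0.0591 -0.0455 -0.012 ]
side 1 n 8152 tool z max [-0.071  -0.0536 -0.0463] y [0.0119 0.0451 0.0588]
```

View pics/ew.png

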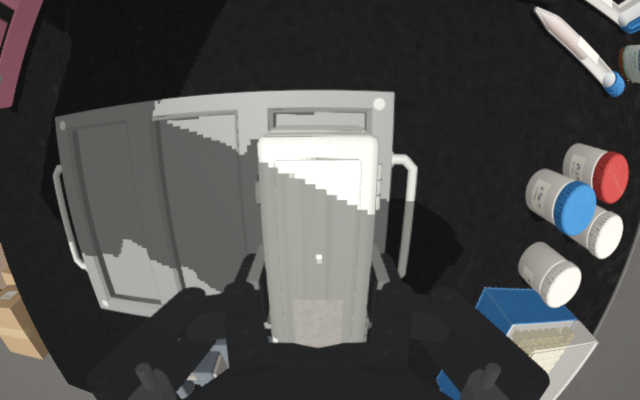

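View pics/ed.png

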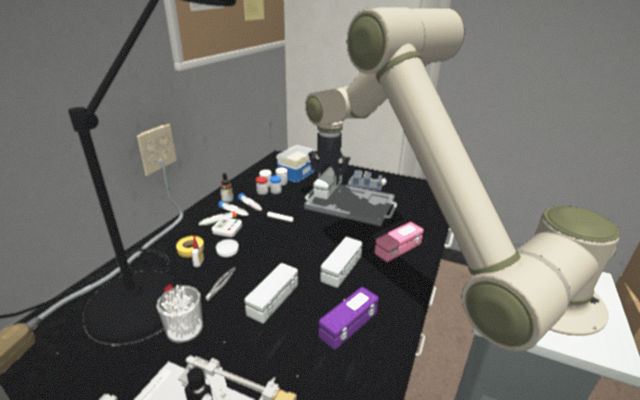

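The wrist view shows the case over the last nest, with nest edges at columns 270 and 368, the lid at 258 to 377, and both centred near 319. I lower it.

```bash
python3 -m pendant '[30,0,0,0.2,0,0,0, 30,0,0,0.2,0,0,0, 30,0,0,0.1,0,0,0, 30,0,0,0.08,0,0,0, 30,0,0,0.06,0,0,0, 30,0,0,0,0,0,0]'
python3 d.py .639 -.200 -.0136 1.4
```

```text
time_s: 11.4
position: [0.6389, -0.201, -0.0129]
tool_rot: [[-0.023, 1.0, -0.001], [1.0, 0.023, 0.0], [0.0, -0.001, -1.0]]
ft_force: [-0.5, 0.3, -3.8]
grip_width: 0.045
t 11.4 pos [ 0.6389 -0.201  -0.0129] grip 0.045 F [-0.47  0.34 -3.77] M [ 0.001 -0.045  0.046] q [-28.  45.  68.   0.  67. -29.]
turn units [-0.   -0.   -0.01] shift units in present axes [0.02 0.   0.01] in target axes [0.02 0.   0.01]
```

```bash
python3 -m pendant '[30,0,0,0.03,0,0,0, 30,0,0,0.03,0,0,0, 30,0,0,0,0,0,0]'
python3 d.py .639 -.200 -.0136 1.4
python3 -m pendant '[64,0,0,0,0,0,0, 64,0,0,0,0,0,0, 64,0,0,0,0,0,0]'
python3 d.py .639 -.200 .1 1.4;python3 fin.py f
```

```text
time_s: 11.7
position: [0.6393, -0.2012, -0.0136]
tool_rot: [[-0.023, 1.0, 0.001], [1.0, 0.023, -0.001], [-0.001, 0.001, -1.0]]
ft_force: [-4.0, 1.5, 8.1]
grip_width: 0.0446
t 11.7 pos [ 0.6393 -0.2012 -0.0136] grip 0.0446 F [-4.01  1.51  8.14] M [ 0.231  0.732 -0.027] q [-28.  45.  68.  -0.  67. -29.]
turn units [ 0.01  0.01 -0.01] shift units in present axes [ 0.02 -0.01 -0.  ] in target axes [ 0.02 -0.01 -0.  ]
time_s: 12.0
position: [0.6393, -0.2011, -0.0153]
tool_rot: [[-0.023, 1.0, 0.001], [1.0, 0.023, -0.0], [-0.0, 0.001, -1.0]]
ft_force: [-0.2, -0.2, 0.4]
grip_width: 0.0641
t 12.0 pos [ 0.6393 -0.2011 -0.0153] grip 0.0641 F [-0.16 -0.16  0.45] M [-0.061 -0.028  0.005] q [-28.  45.  69.   0.  67. -29.]
turn units [ 0.    0.   -0.01] shift units in present axes [ 0.02 -0.   -2.31] in target axes [ 0.02 -0.01 -2.31]
[ 0.6392 -0.2011 -0.0155] 0.064307912712287 [-0.3 -0.3  0. ]
side -1 n 9807 tool z max [-0.0314 -0.0218 -0.0213] y [-0.0638 -0.0486 -0.0127]
side 1 n 9981 tool z max [-0.0285 -0.0156 -0.0151] y [0.0128 0.0505 0.0634]
```

View pics/fw.png

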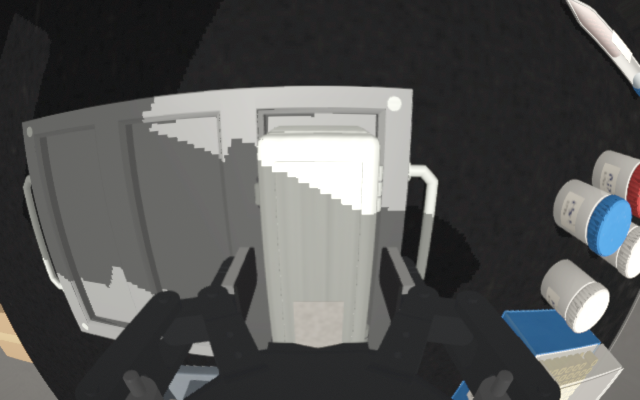

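```bash
python3 -m pendant '[64,0,0,-0.5,0,0,0, 64,0,0,-0.7,0,0,0, 75,0,0,-0.7,0,0,0, 85,0,0,-0.5,0,0,0, 85,0,0,0,0,0,0]'
python3 fin.py g
cat > lid.py <<'E'
import sys
from h import *
f,x0,y0=sys.argv[1],float(sys.argv[2]),float(sys.argv[3])
im=load(f)
d=im['depth'];K=im['K'];R=cv2.Rodrigues(im['rvec'])[0];t=im['tvec'].reshape(3)
if f.endswith('w'):
    v,u=np.mgrid[:400,:640];x=(u-K[0,2])/K[0,0];y=(v-K[1,2])/K[1,1];r=np.hypot(x,y)+1e-9
    Q=(np.dstack([np.tan(r)*x/r,np.tan(r)*y/r,np.ones_like(r)])*d[...,None]-t)@R
else: Q=pts(im)
m=(abs(Q[...,0]-x0)<.045)&(abs(Q[...,1]-y0)<.095)&(Q[...,2]>.040)&(Q[...,2]<.07)&(d>0)&(cv2.cvtColor(im['frame'],cv2.COLOR_RGB2HSV)[...,2]>90)
q=Q[m];print(len(q),'z',np.percentile(q[:,2],[5,50,95]).round(4))
q=q[abs(q[:,2]-np.median(q[:,2]))<.004]
A=np.c_[q[:,:2],np.ones(len(q))];c=np.linalg.lstsq(A,q[:,2],rcond=None)[0];print('tilt',c[:2].round(3))
print(cv2.minAreaRect((q[:,:2]*1000).astype(np.float32)))
E
python3 lid.py gw .639 -.2; python3 lid.py gd .639 -.2;python3 d.py .467 .1137 .02 -5
```

```text
time_s: 12.6
position: [0.6407, -0.2018, 0.1088]
tool_rot: [[-0.023, 1.0, 0.007], [1.0, 0.023, -0.003], [-0.004, 0.007, -1.0]]
ft_force: [0.1, 0.2, 0.1]
grip_width: 0.085
[ 0.639  -0.201   0.1044] 0.08512554202525854 [-0.3  0.3 -0.6]
side -1 n 6480 tool z max [-0.0678 -0.0568 -0.0536] y [-0.0642 -0.0476 -0.0121]
side 1 n 6308 tool z max [-0.0673 -0.057  -0.0537] y [0.0122 0.0481 0.0643]
9170 z [0.0528 0.0552 0.0566]
tilt [-0.    -0.002]
((639.2211303710938, -199.42990112304688), (46.53133010864258, 134.10592651367188), 1.2218139171600342)
352 z [0.0426 0.0525 0.055 ]
tilt [ 0.023 -0.002]
((637.7650146484375, -200.5848388671875), (45.131065368652344, 140.03485107421875), 1.8596724271774292)
t 12.7 pos [ 0.639  -0.201   0.1044] grip 0.0851 F [-0.28  0.27 -0.55] M [0.008 0.018 0.004] q [-28.  38.  61.   0.  81. -29.]
turn units [0.   0.   0.79] shift units in present axes [ 6.37 -3.29  1.69] in target axes [ 5.97 -3.97  1.69]
```

```bash
python3 -m pendant '[85,0,0,0,0,0,0.79, 85,0.75,-0.5,0,0,0,0, 85,0.75,-0.5,0,0,0,0, 85,0.75,-0.5,0,0,0,0, 85,0.75,-0.5,0,0,0,0, 85,0.75,-0.5,0,0,0,0, 85,0.75,-0.5,0,0,0,0, 85,0.75,-0.5,0,0,0,0, 85,0.72,-0.47,0,0,0,0, 85,0,0,0,0,0,0, 85,0,0,0,0,0,0]'
python3 d.py .467 .1137 -.0205 -5; python3 fin.py i; python3 lid.py iw .467 .1137
```

```text
time_s: 13.8
position: [0.4666, 0.1141, 0.1037]
tool_rot: [[0.085, 0.996, -0.002], [0.996, -0.085, -0.0], [-0.0, -0.002, -1.0]]
ft_force: [0.3, -0.7, 0.2]
grip_width: 0.085
t 13.8 pos [0.4666 0.1141 0.1037] grip 0.085 F [ 0.34 -0.71  0.21] M [-0.062  0.017  0.011] q [-0. 20. 93. -0. 66.  4.]
turn units [-0.01  0.    0.01] shift units in present axes [-0.01  0.01  2.48] in target axes [-0.01  0.01  2.48]
[0.4675 0.113  0.1039] 0.08489451005432018 [-0.1  0.2 -0.1]
side -1 n 6663 tool z max [-0.0662 -0.0552 -0.052 ] y [-0.0643 -0.048  -0.0117]
side 1 n 6808 tool z max [-0.0661 -0.0553 -0.0519] y [0.0118 0.0477 0.0643]
8798 z [0.0471 0.0492 0.0506]
tilt [-0.001 -0.003]
((468.71429443359375, 114.38020324707031), (135.3152618408203, 46.55416488647461), 85.1277847290039)
```

View pics/iw.png

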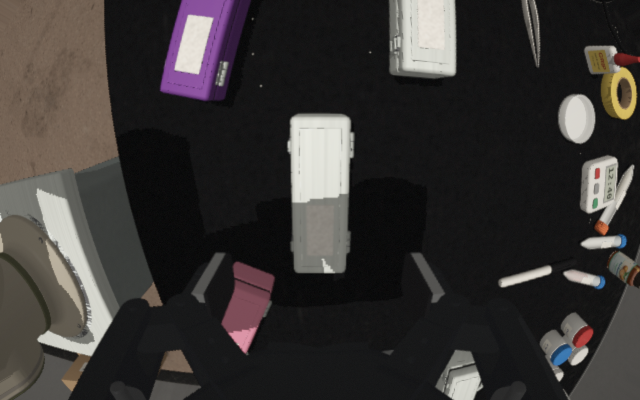

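The case is centred under the jaws (lid centre at pixel (320,195), measured 0.468, 0.114), and the pink look-alike is clear. I descend.

```bash
python3 -m pendant '[85,0.01,0.01,0.6,0,0,0, 85,0,0,0.6,0,0,0, 85,0,0,0.6,0,0,0, 85,0,0,0.4,0,0,0, 85,0,0,0.28,0,0,0, 30,0,0,0,0,0,0, 30,0,0,0,0,0,0, 30,0,0,0,0,0,0, 30,0,0,0,0,0,0, 30,0,0,0,0,0,0]' 90
python3 d.py .467 .1137 .12 -5
```

```text
time_s: 14.9
position: [0.4687, 0.1137, -0.0185]
tool_rot: [[0.087, 0.996, 0.002], [0.996, -0.087, -0.0], [-0.0, 0.002, -1.0]]
ft_force: [-0.2, -3.0, 6.2]
grip_width: 0.0446
t 14.9 pos [ 0.4687  0.1137 -0.0185] grip 0.0446 F [-0.25 -2.99  6.16] M [-0.351  0.224 -0.041] q [ -0.  31. 101.  -0.  47.   5.]
turn units [ 0.02  0.   -0.  ] shift units in present axes [-0.   -0.03 -2.77] in target axes [-0.   -0.03 -2.77]
```

```bash
python3 -m pendant '[30,0,0,-0.4,0,0,0, 30,0,0,-0.7,0,0,0, 30,0,0,-0.7,0,0,0, 30,0,0,-0.7,0,0,0, 30,0,0,-0.4,0,0,0, 30,0,0,0,0,0,0, 30,0,0,0,0,0,0, 30,0,0,0,0,0,0]'
python3 d.py .467 .1137 .12 -5
python3 -m pendant '[30,0,0,0,0,0.9,0, 30,0,0,0,0,0.9,0, 30,0,0,0,0,0.9,0, 30,0,0,0,0,0.8,0, 30,0,0,0,0,0,0, 30,0,0,0,0,0,0]'
python3 d.py .467 .1137 .12 -5
python3 -m pendant '[30,0,0,0,0,-0.9,0, 30,0,0,0,0,-0.9,0, 30,0,0,0,0,-0.9,0, 30,0,0,0,0,-0.8,0, 30,0,0,0,0,0,0, 30,0,0,0,0,0,0, 30,0,0,0,0,0,0]'
python3 d.py .467 .1137 .12 -5
python3 -m pendant '[30,0,0,0,0,-0.9,0, 30,0,0,0,0,-0.9,0, 30,0,0,0,0,-0.9,0, 30,0,0,0,0,-0.8,0, 30,0,0,0,0,0,0, 30,0,0,0,0,0,0]'
python3 d.py .467 .1137 .12 -5
python3 -m pendant '[30,0,0,0,0,0.9,0, 30,0,0,0,0,0.9,0, 30,0,0,0,0,0.9,0, 30,0,0,0,0,0.8,0, 30,0,0,0,0,0,0, 30,0,0,0,0,0,0, 30,0,0,0,0,0,0]'
python3 d.py .467 .1137 .12 -5
```

```text
time_s: 15.7
position: [0.4669, 0.114, 0.1239]
tool_rot: [[0.087, 0.996, -0.003], [0.996, -0.087, 0.0], [-0.0, -0.003, -1.0]]
ft_force: [0.8, -0.4, -3.7]
grip_width: 0.0446
t 15.7 pos [0.4669 0.114  0.1239] grip 0.0446 F [ 0.78 -0.36 -3.72] M [ 0.009 -0.016 -0.042] q [-0. 19. 92.  0. 70.  5.]
turn units [-0.02  0.    0.  ] shift units in present axes [-0.01  0.    0.08] in target axes [-0.01  0.    0.08]
time_s: 16.3
position: [0.4675, 0.1136, 0.1245]
tool_rot: [[0.079, 0.996, 0.039], [0.88, -0.088, 0.466], [0.468, -0.002, -0.884]]
ft_force: [0.3, 0.6, -4.1]
grip_width: 0.0448
t 16.3 pos [0.4675 0.1136 0.1245] grip 0.0448 F [ 0.31  0.57 -4.07] M [-0.461  0.099  0.01 ] q [-18.  19.  98.  29.  72. -24.]
turn units [-0.02 -3.49 -0.01] shift units in present axes [-0.04 -0.01  0.08] in target axes [ 0.   -0.01  0.09]
time_s: 17.0
position: [0.4677, 0.114, 0.1254]
tool_rot: [[0.087, 0.996, -0.0], [0.996, -0.087, 0.001], [0.001, -0.0, -1.0]]
ft_force: [0.0, -0.1, -3.6]
grip_width: 0.0443
t 17.0 pos [0.4677 0.114  0.1254] grip 0.0443 F [ 0.04 -0.12 -3.64] M [ 0.056 -0.036  0.014] q [-0. 19.
[... 260 characters left out ...]
884]]
ft_force: [-2.2, 1.2, -5.0]
grip_width: 0.0448
t 17.6 pos [0.4678 0.1141 0.1249] grip 0.0448 F [-2.21  1.17 -5.02] M [ 0.76   0.046 -0.028] q [ 15.  27.  85. -26.  80.  27.]
turn units [-0.01  3.48  0.  ] shift units in present axes [ 0.04 -0.02  0.09] in target axes [-0.01 -0.02  0.1 ]
time_s: 18.3
position: [0.4678, 0.114, 0.1257]
tool_rot: [[0.087, 0.996, 0.0], [0.996, -0.087, -0.001], [-0.001, 0.0, -1.0]]
ft_force: [-0.2, 0.4, -4.4]
grip_width: 0.0445
t 18.3 pos [0.4678 0.114  0.1257] grip 0.0445 F [-0.15  0.38 -4.35] M [-0.065  0.017  0.005] q [-0. 19. 91. -0. 70.  5.]
turn units [ 0.    0.01 -0.  ] shift units in present axes [-0.01 -0.02  0.11] in target axes [-0.01 -0.02  0.11]
```

```bash
python3 -m pendant '[30,0,0,0,0,0,0]' >/dev/null; python3 d.py .467 .1137 .12 -5|head -1;python3 -m pendant '[30,0,0,0,0,0,0]'>/dev/null; python3 d.py .467 .1137 .12 -5|head -1
python3 -m pendant '[30,0,0,0,0,0,0]' >/dev/null; python3 d.py .467 .1137 .12 -5|head -1;
python3 -m pendant '[30,0,0,0,0,0.9,0, 30,0,0,0,0,0.9,0, 30,0,0,0,0,0.9,0, 30,0,0,0,0,0.9,0, 30,0,0,0,0,0,0, 30,0,0,0,0,0,0, 30,0,0,0,0,0,0, 30,0,0,0,0,0,0]'
python3 d.py .467 .1137 .12 -5
python3 -m pendant '[30,0,0,0,0,-0.9,0, 30,0,0,0,0,-0.9,0, 30,0,0,0,0,-0.9,0, 30,0,0,0,0,-0.9,0, 30,0,0,0,0,0,0, 30,0,0,0,0,0,0, 30,0,0,0,0,0,0]'
for i in 1 2 3 4; do python3 -m pendant '[30,0,0,0,0,0,0]' >/dev/null; python3 d.py .467 .1137 .12 -5|head -1; done
```

```text
t 18.4 pos [0.4678 0.1146 0.1254] grip 0.0443 F [-0.61  0.32 -4.12] M [-0.035  0.031  0.028] q [-0. 19. 91. -0. 70.  5.]
t 18.5 pos [0.4678 0.1146 0.1254] grip 0.0449 F [-0.03  0.6  -4.52] M [-0.082  0.018  0.022] q [-0. 19. 91. -0. 70.  5.]
t 18.6 pos [0.4678 0.1145 0.1254] grip 0.0447 F [-0.46 -0.42 -4.59] M [ 0.026 -0.011  0.031] q [-0. 19. 91. -0. 70.  5.]
time_s: 19.4
position: [0.4678, 0.1149, 0.1258]
tool_rot: [[0.074, 0.996, 0.042], [0.874, -0.085, 0.479], [0.481, 0.001, -0.877]]
ft_force: [-0.3, -0.2, -2.8]
grip_width: 0.0444
t 19.4 pos [0.4678 0.1149 0.1258] grip 0.0444 F [-0.34 -0.2  -2.83] M [-0.484  0.029 -0.026] q [-18.  19.  98.  29.  72. -25.]
turn units [ 0.   -3.59  0.02] shift units in present axes [-0.08 -0.01  0.09] in target axes [-0.03 -0.01  0.12]
time_s: 20.1
position: [0.4676, 0.1139, 0.1254]
tool_rot: [[0.088, 0.996, -0.001], [0.996, -0.088, 0.002], [0.002, -0.001, -1.0]]
ft_force: [0.3, 0.5, -3.3]
grip_width: 0.0448
t 20.2 pos [0.4678 0.1134 0.1254] grip 0.0445 F [-0.26  0.16 -4.51] M [ 0.06  -0.012 -0.015] q [-1. 19. 92.  0. 70.  5.]
t 20.3 pos [0.4679 0.1134 0.1255] grip 0.0447 F [-0.6  -0.18 -3.18] M [ 0.043 -0.01  -0.027] q [-1. 19. 92.  0. 70.  5.]
t 20.4 pos [0.4679 0.1136 0.1255] grip 0.0443 F [ 0.38  1.09 -4.01] M [0.071 0.02  0.003] q [-0. 19. 92.  0. 70.  5.]
t 20.5 pos [0.4679 0.1138 0.1255] grip 0.0446 F [ 0.45  0.28 -4.26] M [ 0.099 -0.013  0.002] q [-0. 19. 91.  0. 70.  5.]
```

Case B's level moment is about -0.04 N m after one tilt and about +0.07 N m after the other, and the second tilt gave a knock (Mx 0.76). So B looks like the rattler. I set it back down where it was and test C.

```bash
python3 -m pendant '[30,0,0,0.6,0,0,0, 30,0,0,0.7,0,0,0, 30,0,0,0.7,0,0,0, 30,0,0,0.5,0,0,0, 30,0,0,0.25,0,0,0, 30,0,0,0.08,0,0,0, 30,0,0,0,0,0,0]'
python3 d.py .567 .278 .105 -5.2
python3 -m pendant '[30,0,0,0.04,0,0,0, 30,0,0,0,0,0,0]'; python3 d.py .567 .278 .105 -5.2
```

```text
time_s: 21.2
position: [0.468, 0.114, -0.016]
tool_rot: [[0.087, 0.996, -0.0], [0.996, -0.087, 0.0], [0.0, -0.0, -1.0]]
ft_force: [0.3, 0.1, -4.0]
grip_width: 0.0448
t 21.2 pos [ 0.468  0.114 -0.016] grip 0.0448 F [ 0.31  0.14 -3.99] M [0.097 0.001 0.017] q [ -0.  31. 101.   0.  48.   5.]
turn units [-0.   -0.    0.02] shift units in present axes [ 3.44  1.69 -2.42] in target axes [ 3.45  1.67 -2.42]
time_s: 21.4
position: [0.4683, 0.1141, -0.0174]
tool_rot: [[0.087, 0.996, 0.001], [0.996, -0.087, 0.0], [0.0, 0.001, -1.0]]
ft_force: [-0.2, 0.0, -2.6]
grip_width: 0.0442
t 21.4 pos [ 0.4683  0.1141 -0.0174] grip 0.0442 F [-0.19  0.03 -2.61] M [ 0.124 -0.008 -0.032] q [ -0.  31. 101.   0.  47.   5.]
turn units [ 0.01 -0.    0.03] shift units in present axes [ 3.44  1.69 -2.45] in target axes [ 3.44  1.67 -2.45]
```

```bash
python3 -m pendant '[30,0,0,0.03,0,0,0, 30,0,0,0,0,0,0, 85,0,0,0,0,0,0, 85,0,0,0,0,0,0, 85,0,0,0,0,0,0, 85,0,0,0,0,0,0, 85,0,0,-0.6,0,0,0, 85,0,0,-0.7,0,0,0, 85,0,0,-0.7,0,0,0, 85,0,0,-0.5,0,0,0]'
python3 -m pendant '[85,0.85,0.42,0,0,0,0, 85,0.85,0.42,0,0,0,0, 85,0.85,0.42,0,0,0,0, 85,0.85,0.42,0,0,0,0, 85,0,0,0,0,0,0, 85,0,0,0,0,0,0]'
python3 d.py .567 .278 -.0205 -5.2; python3 fin.py j; python3 lid.py jw .567 .278; python3 lid.py jd .468 .114
```

```text
time_s: 22.4
position: [0.4682, 0.1141, 0.1077]
tool_rot: [[0.087, 0.996, 0.002], [0.996, -0.087, -0.0], [0.0, 0.002, -1.0]]
ft_force: [0.0, 0.4, -0.3]
grip_width: 0.0851
time_s: 23.0
position: [0.566, 0.2766, 0.1047]
tool_rot: [[0.086, 0.996, -0.001], [0.996, -0.086, -0.001], [-0.001, -0.001, -1.0]]
ft_force: [-0.7, -0.0, 0.1]
grip_width: 0.0849
t 23.0 pos [0.566  0.2766 0.1047] grip 0.0849 F [-0.73 -0.    0.08] M [-0.003 -0.047 -0.02 ] q [15. 34. 69. -0. 77. 20.]
turn units [-0.01  0.    0.04] shift units in present axes [0.03 0.02 2.5 ] in target axes [0.03 0.02 2.5 ]
[0.5658 0.2753 0.1054] 0.08501700990325609 [-1.   0.2 -0.2]
side -1 n 6746 tool z max [-0.0661 -0.0552 -0.0517] y [-0.0644 -0.048  -0.0118]
side 1 n 6795 tool z max [-0.0659 -0.0551 -0.0515] y [0.0117 0.0479 0.0644]
8763 z [0.0472 0.0492 0.0506]
tilt [-0.002 -0.001]
((568.746826171875, 279.4430236816406), (134.3370819091797, 45.93199920654297), 84.84854888916016)
715 z [0.0422 0.0473 0.0495]
tilt [ 0.015 -0.006]
((467.3630065917969, 114.38109588623047), (135.21144104003906, 46.22810363769531), 85.08606719970703)
```

View pics/jw.png

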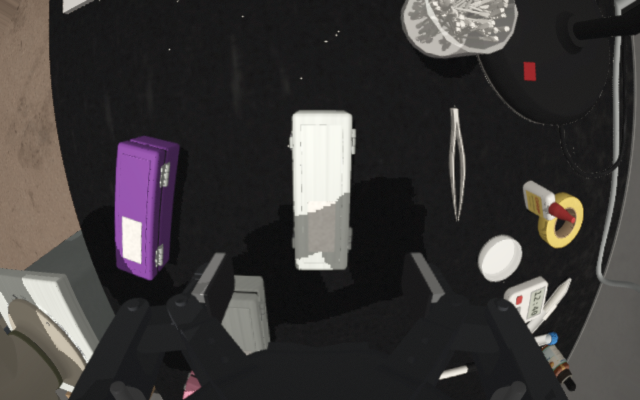

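The third case is centred at pixel (322,190), measured (0.568, 0.279), and the tweezers at (457,165) are well clear of the fingers.

```bash
python3 -m pendant '[85,0.06,0.03,0.6,0,0,0, 85,0,0,0.6,0,0,0, 85,0,0,0.6,0,0,0, 85,0,0,0.4,0,0,0, 85,0,0,0.3,0,0,0, 30,0,0,0,0,0,0, 30,0,0,0,0,0,0, 30,0,0,0,0,0,0, 30,0,0,0,0,0,0, 30,0,0,0,0,0,0]' 90
python3 d.py .567 .278 .12 -5
python3 -m pendant '[30,0,0,-0.4,0,0,0, 30,0,0,-0.7,0,0,0, 30,0,0,-0.7,0,0,0, 30,0,0,-0.7,0,0,0, 30,0,0,-0.4,0,0,0, 30,0,0,0,0,0,0, 30,0,0,0,0,0,0, 30,0,0,0,0,0,0]'
python3 d.py .567 .278 .12 -5
python3 -m pendant '[30,0,0,0,0,0.9,0, 30,0,0,0,0,0.9,0, 30,0,0,0,0,0.9,0, 30,0,0,0,0,0.8,0, 30,0,0,0,0,0,0, 30,0,0,0,0,0,0]'
python3 d.py .567 .278 .12 -5
python3 -m pendant '[30,0,0,0,0,-0.9,0, 30,0,0,0,0,-0.9,0, 30,0,0,0,0,-0.9,0, 30,0,0,0,0,-0.8,0, 30,0,0,0,0,0,0, 30,0,0,0,0,0,0, 30,0,0,0,0,0,0]'
for i in 1 2 3 4; do python3 -m pendant '[30,0,0,0,0,0,0]' >/dev/null; python3 d.py .467 .1137 .12 -5|head -1; done
python3 -m pendant '[30,0,0,0,0,-0.9,0, 30,0,0,0,0,-0.9,0, 30,0,0,0,0,-0.9,0, 30,0,0,0,0,-0.8,0, 30,0,0,0,0,0,0, 30,0,0,0,0,0,0]'
python3 d.py .567 .278 .12 -5
python3 -m pendant '[30,0,0,0,0,0.9,0, 30,0,0,0,0,0.9,0, 30,0,0,0,0,0.9,0, 30,0,0,0,0,0.8,0, 30,0,0,0,0,0,0, 30,0,0,0,0,0,0, 30,0,0,0,0,0,0]'
for i in 1 2 3 4; do python3 -m pendant '[30,0,0,0,0,0,0]' >/dev/null; python3 d.py .479 -.204 .12 1.4; done
```

```text
time_s: 24.1
position: [0.569, 0.2789, -0.0177]
tool_rot: [[0.087, 0.996, 0.003], [0.996, -0.087, 0.0], [0.001, 0.003, -1.0]]
ft_force: [0.2, -2.4, 6.3]
grip_width: 0.0448
t 24.1 pos [ 0.569   0.2789 -0.0177] grip 0.0448 F [ 0.19 -2.36  6.32] M [-0.249  0.205 -0.056] q [15. 42. 76. -0. 62. 20.]
turn units [ 0.02 -0.   -0.  ] shift units in present axes [-0.02 -0.03 -2.75] in target axes [-0.02 -0.04 -2.75]
time_s: 24.9
position: [0.5671, 0.2787, 0.1235]
tool_rot: [[0.087, 0.996, -0.004], [0.996, -0.087, -0.001], [-0.001, -0.003, -1.0]]
ft_force: [-1.6, 0.4, -4.2]
grip_width: 0.0452
t 24.9 pos [0.5671 0.2787 0.1235] grip 0.0452 F [-1.58  0.41 -4.21] M [ 0.019 -0.001  0.016] q [15. 33. 67.  0. 80. 20.]
turn units [-0.02  0.01  0.  ] shift units in present axes [-0.01 -0.    0.07] in target axes [-0.01 -0.    0.07]
time_s: 25.5
position: [0.5679, 0.2784, 0.1244]
tool_rot: [[0.079, 0.996, 0.039], [0.881, -0.088, 0.465], [0.467, -0.002, -0.884]]
ft_force: [0.3, 0.7, -2.9]
grip_width: 0.045
t 25.5 pos [0.5679 0.2784 0.1244] grip 0.045 F [ 0.34  0.73 -2.85] M [-0.519 -0.003  0.012] q [ 2. 3
[... 1615 characters left out ...]
]
t 28.1 pos [0.5679 0.2797 0.1252] grip 0.0448 F [ 0.05  0.12 -3.63] M [0.026 0.005 0.041] q [16. 33. 67. -0. 80. 20.]
turn units [-0.    0.   -0.79] shift units in present axes [-9.79 -0.94  0.11] in target axes [-9.63 -2.01  0.1 ]
t 28.2 pos [0.568  0.2795 0.1253] grip 0.0446 F [ 0.31 -0.66 -3.91] M [ 0.003 -0.003 -0.017] q [16. 33. 67. -0. 80. 20.]
turn units [-0.    0.   -0.79] shift units in present axes [-9.79 -0.94  0.11] in target axes [-9.62 -2.01  0.11]
t 28.3 pos [0.568  0.2793 0.1254] grip 0.0447 F [ 0.06 -0.07 -3.88] M [ 0.001  0.027 -0.025] q [15. 33. 67. -0. 80. 20.]
turn units [-0.   0.  -0.8] shift units in present axes [-9.78 -0.94  0.11] in target axes [-9.62 -2.02  0.11]
```

Case C is quiet: level moment about 0.01 and 0.02 N m after the two tilts. B is the rattler, and C goes to nest 1.

```bash
python3 -m pendant '[30,0,0,0,0,0,-0.8, 30,-0.87,-0.18,0,0,0,0, 30,-0.87,-0.18,0,0,0,0, 30,-0.87,-0.18,0,0,0,0, 30,-0.87,-0.18,0,0,0,0, 30,-0.87,-0.18,0,0,0,0, 30,-0.87,-0.18,0,0,0,0, 30,-0.87,-0.18,0,0,0,0, 30,-0.87,-0.18,0,0,0,0, 30,-0.87,-0.18,0,0,0,0, 30,-0.87,-0.18,0,0,0,0, 30,-0.7,-0.18,0,0,0,0]'
python3 -m pendant '[30,0,0,0,0,0,0, 30,0,0,0,0,0,0]'
python3 d.py .4792 -.2035 .02 1.4
```

```text
time_s: 29.5
position: [0.4802, -0.1957, 0.1258]
tool_rot: [[-0.024, 1.0, 0.001], [1.0, 0.024, -0.001], [-0.001, 0.001, -1.0]]
ft_force: [0.7, -0.1, -2.9]
grip_width: 0.0448
time_s: 29.7
position: [0.4805, -0.1938, 0.1255]
tool_rot: [[-0.023, 1.0, 0.0], [1.0, 0.023, 0.0], [0.0, 0.0, -1.0]]
ft_force: [-0.1, -0.3, -4.6]
grip_width: 0.0445
t 29.7 pos [ 0.4805 -0.1938  0.1255] grip 0.0445 F [-0.06 -0.32 -4.57] M [ 0.008  0.002 -0.043] q [-35.  22.  86.   0.  72. -36.]
turn units [ 0.   -0.   -0.01] shift units in present axes [-0.19 -0.03  2.11] in target axes [-0.19 -0.03  2.11]
```

```bash
python3 -m pendant '[30,-0.19,-0.03,0.5,0,0,0, 30,0,0,0.7,0,0,0, 30,0,0,0.7,0,0,0, 30,0,0,0.2,0,0,0, 30,0,0,0,0,0,0]'
python3 d.py .4792 -.2035 -.0145 1.4; python3 fin.py k
```

```text
time_s: 30.2
position: [0.4793, -0.2018, 0.02]
tool_rot: [[-0.026, 1.0, -0.002], [1.0, 0.026, 0.001], [0.001, -0.002, -1.0]]
ft_force: [0.6, -0.7, -3.2]
grip_width: 0.0445
t 30.2 pos [ 0.4793 -0.2018  0.02  ] grip 0.0445 F [ 0.62 -0.66 -3.25] M [-0.049 -0.005  0.02 ] q [-36.  30.  93.   0.  57. -37.]
turn units [-0.01 -0.01  0.01] shift units in present axes [-0.04 -0.    0.69] in target axes [-0.03 -0.    0.69]
[ 0.4804 -0.2029  0.0219] 0.044462579131890514 [-0.  -0.2 -3.6]
side -1 n 9557 tool z max [-0.0656 -0.0551 -0.0477] y [-0.0586 -0.0425 -0.0111]
side 1 n 9560 tool z max [-0.0655 -0.0547 -0.0474] y [0.011  0.0423 0.0585]
```

View pics/kw.png

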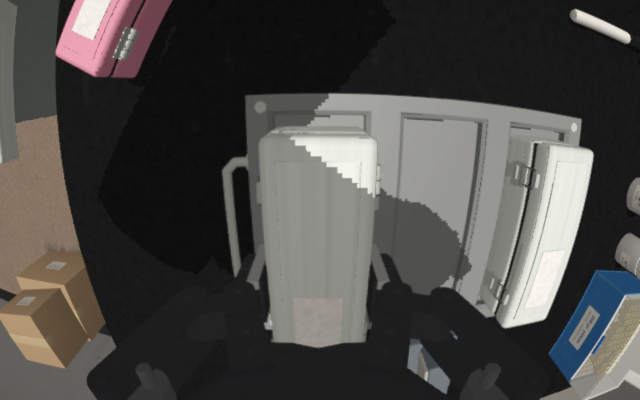

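The held case sits about 2 mm left of the nest centre (edges at columns 273 and 371, lid centre 318), so I correct by 1.5 mm and lower. The first case sits in the far nest at (540,235).

```bash
python3 -m pendant '[30,0,0.03,0.2,0,0,0, 30,0,0,0.2,0,0,0, 30,0,0,0.12,0,0,0, 30,0,0,0.08,0,0,0, 30,0,0,0.06,0,0,0, 30,0,0,0.03,0,0,0, 30,0,0,0,0,0,0]'
python3 d.py .4792 -.2035 -.0145 1.4
```

```text
time_s: 31.0
position: [0.4808, -0.2028, -0.0117]
tool_rot: [[-0.025, 1.0, 0.001], [1.0, 0.025, -0.001], [-0.001, 0.001, -1.0]]
ft_force: [-8.5, 3.8, 23.6]
grip_width: 0.0448
t 31.0 pos [ 0.4808 -0.2028 -0.0117] grip 0.0448 F [-8.54  3.77 23.61] M [ 0.771  1.274 -0.024] q [-36.  33.  95.  -0.  52. -37.]
turn units [0.01 0.01 0.  ] shift units in present axes [-0.01 -0.03  0.06] in target axes [-0.01 -0.03  0.06]
```

```bash
python3 -m pendant '[64,0,0,-0.02,0,0,0, 64,0,0,0,0,0,0, 64,0,0,0,0,0,0, 64,0,0,-0.5,0,0,0, 64,0,0,-0.7,0,0,0, 75,0,0,-0.7,0,0,0, 85,0,0,-0.5,0,0,0, 85,0,0,0,0,0,0]'
python3 fin.py l; python3 lid.py lw .4795 -.2035; python3 lid.py ld .639 -.2;python3 lid.py ld .4795 -.2035;python3 d.py .468 .1142 .105 -5
```

```text
time_s: 31.8
position: [0.4824, -0.2038, 0.1101]
tool_rot: [[-0.025, 1.0, 0.005], [1.0, 0.025, -0.004], [-0.004, 0.005, -1.0]]
ft_force: [0.3, -0.1, -0.4]
grip_width: 0.0849
[ 0.4808 -0.2028  0.1068] 0.08477970590901318 [-0.4  0.4 -1.6]
side -1 n 6579 tool z max [-0.0674 -0.0565 -0.0531] y [-0.0643 -0.0476 -0.0121]
side 1 n 6440 tool z max [-0.067  -0.0567 -0.0532] y [0.012  0.0481 0.0643]
8997 z [0.053  0.0552 0.0566]
tilt [-0.001 -0.002]
((480.7660827636719, -202.20513916015625), (46.12181854248047, 135.60757446289062), 1.2864668369293213)
352 z [0.0422 0.0526 0.055 ]
tilt [ 0.009 -0.004]
((638.170654296875, -199.66900634765625), (46.3077507019043, 138.79281616210938), 1.4730777740478516)
380 z [0.0435 0.0528 0.055 ]
tilt [ 0.009 -0.006]
((480.19384765625, -202.9691925048828), (45.6416130065918, 138.5856475830078), 1.6656146049499512)
t 31.9 pos [ 0.4808 -0.2028  0.1068] grip 0.0848 F [-0.36  0.4  -1.57] M [ 0.063 -0.01   0.034] q [-36.  24.  87.   0.  69. -37.]
turn units [0.  0.  0.8] shift units in present axes [ 6.34 -0.1   0.04] in target axes [ 6.29 -0.81  0.04]
```

View pics/lw.png

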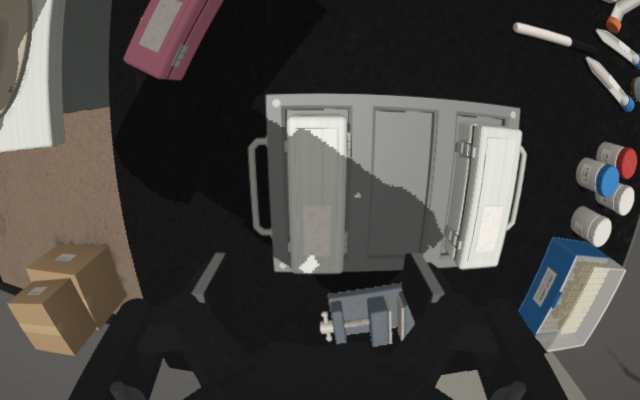

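Both quiet cases stand level in nests 1 and 3, at pixels (318,193) and (490,195). Both lids read 0.0552 with the same sensor that read a 48 mm lid as 0.0492 to 0.050, so they are fully down. Next I go back to the rattler.

```bash
python3 -m pendant '[85,0,0,0,0,0,0.8, 85,0.9,-0.12,0,0,0,0, 85,0.9,-0.12,0,0,0,0, 85,0.9,-0.12,0,0,0,0, 85,0.9,-0.12,0,0,0,0, 85,0.9,-0.11,0,0,0,0, 85,0.9,-0.11,0,0,0,0, 85,0.89,-0.11,0,0,0,0, 85,0,0,0,0,0,0, 85,0,0,0,0,0,0]'
python3 d.py .468 .1142 -.0205 -5; python3 fin.py n; python3 lid.py nw .468 .1142
```

```text
time_s: 32.9
position: [0.4672, 0.1147, 0.1058]
tool_rot: [[0.085, 0.996, -0.002], [0.996, -0.085, -0.0], [-0.0, -0.002, -1.0]]
ft_force: [0.7, 0.7, 0.1]
grip_width: 0.0849
t 32.9 pos [0.4672 0.1147 0.1058] grip 0.0849 F [0.69 0.68 0.11] M [-0.066 -0.034  0.03 ] q [-0. 20. 93. -0. 67.  5.]
turn units [-0.02  0.    0.02] shift units in present axes [-0.01  0.02  2.53] in target axes [-0.01  0.02  2.53]
[0.4677 0.1132 0.1062] 0.08530048646708752 [-0.6 -0.4  0.6]
side -1 n 6694 tool z max [-0.0662 -0.0551 -0.0517] y [-0.0644 -0.048  -0.0117]
side 1 n 6799 tool z max [-0.0659 -0.055  -0.0517] y [0.0118 0.0477 0.0643]
8644 z [0.0471 0.0492 0.0506]
tilt [-0.    -0.002]
((467.95489501953125, 114.58553314208984), (135.62867736816406, 46.157981872558594), 85.18950653076172)
```

```bash
python3 -m pendant '[85,0.02,0,0.6,0,0,0, 85,0,0,0.6,0,0,0, 85,0,0,0.6,0,0,0, 85,0,0,0.4,0,0,0, 85,0,0,0.33,0,0,0, 30,0,0,0,0,0,0, 30,0,0,0,0,0,0, 30,0,0,0,0,0,0, 30,0,0,0,0,0,0, 30,0,0,0,0,0,0]' 110
python3 -m pendant '[30,0,0,-0.4,0,0,0, 30,0,0,-0.7,0,0,0, 30,0,0,-0.8,0,0,0, 30,0,0,-0.8,0,0,0, 30,0,0,-0.8,0,0,0, 30,0,0,-0.4,0,0,0, 30,0,0,0,0,0,0, 30,0,0,0,0,0,0]'
python3 d.py .58 0 .1775 -5
```

```text
time_s: 34.0
position: [0.4688, 0.1146, -0.0183]
tool_rot: [[0.087, 0.996, 0.002], [0.996, -0.087, -0.0], [-0.0, 0.002, -1.0]]
ft_force: [-0.0, -2.8, 6.8]
grip_width: 0.0444
time_s: 34.8
position: [0.4673, 0.115, 0.1747]
tool_rot: [[0.087, 0.996, -0.001], [0.996, -0.087, 0.0], [-0.0, -0.001, -1.0]]
ft_force: [-0.7, -0.1, -4.3]
grip_width: 0.0446
t 34.8 pos [0.4673 0.115  0.1747] grip 0.0446 F [-0.71 -0.14 -4.31] M [ 0.089  0.017 -0.016] q [-0. 16. 87.  0. 77.  5.]
turn units [-0.01  0.   -0.  ] shift units in present axes [-2.09  2.45 -0.06] in target axes [-2.09  2.45 -0.06]
```

Now I move to the hand-over point and rock it both ways, −, +, −, +, by about 35°, holding at each end.

```bash
python3 -m pendant '[30,-0.42,0.49,-0.01,0,0,0, 30,-0.42,0.49,-0.01,0,0,0, 30,-0.42,0.49,-0.01,0,0,0, 30,-0.42,0.49,-0.01,0,0,0, 30,-0.42,0.49,-0.01,0,0,0, 30,0,0,0,0,0,0, 30,0,0,0,0,0,0]'
for i in 1 2 3 ; do python3 -m pendant '[30,0,0,0,0,0,0]' >/dev/null; python3 d.py .58 0 .1775 -5|head -1; done
python3 -m pendant '[30,0,0,0,0,-0.9,0, 30,0,0,0,0,-0.9,0, 30,0,0,0,0,-0.9,0, 30,0,0,0,0,-0.9,0, 30,0,0,0,0,-0.7,0, 30,0,0,0,0,0,0, 30,0,0,0,0,0,0, 30,0,0,0,0,0,0]'
python3 -m pendant '[30,0,0,0,0,0.9,0, 30,0,0,0,0,0.9,0, 30,0,0,0,0,0.9,0, 30,0,0,0,0,0.9,0, 30,0,0,0,0,0.7,0, 30,0,0,0,0,0,0, 30,0,0,0,0,0,0, 30,0,0,0,0,0,0]'
for i in 1 2 3 4; do python3 -m pendant '[30,0,0,0,0,0,0]' >/dev/null; python3 d.py .58 0 .1775 -5|head -1; done
```

```text
time_s: 35.5
position: [0.5801, -0.0004, 0.1756]
tool_rot: [[0.088, 0.996, -0.004], [0.996, -0.088, 0.001], [0.001, -0.005, -1.0]]
ft_force: [-0.2, 0.5, -4.2]
grip_width: 0.0443
t 35.6 pos [5.799e-01 5.000e-04 1.768e-01] grip 0.0446 F [-0.22 -0.27 -4.19] M [ 0.123 -0.015  0.013] q [-12.  26.  71.   0.  83.  -7.]
t 35.7 pos [0.5802 0.0006 0.1776] grip 0.0444 F [ 0.17  0.2  -3.62] M [ 0.102 -0.049  0.018] q [-12.  26.  71.   0.  83.  -7.]
t 35.8 pos [5.804e-01 4.000e-04 1.780e-01] grip 0.0444 F [-0.45 -0.83 -4.36] M [0.107 0.009 0.029] q [-12.  26.  71.   0.  83.  -7.]
time_s: 36.6
position: [0.581, -0.0007, 0.1786]
tool_rot: [[0.073, 0.996, -0.049], [0.823, -0.088, -0.561], [-0.563, 0.001, -0.826]]
ft_force: [0.1, -0.3, -4.5]
grip_width: 0.0443
time_s: 37.4
position: [0.5808, -0.0, 0.1782]
tool_rot: [[0.087, 0.996, 0.0], [0.996, -0.087, -0.001], [-0.001, 0.0, -1.0]]
ft_force: [-0.1, -0.0, -4.0]
grip_width: 0.0446
t 37.5 pos [5.808e-01 5.000e-04 1.780e-01] grip 0.0441 F [ 0.4  -0.17 -3.62] M [-0.086  0.013 -0.002] q [-12.  26.  71.  -0.  83.  -7.]
t 37.6 pos [5.809e-01 5.000e-04 1.780e-01] grip 0.0443 F [ 0.23 -0.1  -4.39] M [-0.053  0.011 -0.002] q [-12.  26.  71.  -0.  83.  -7.]
t 37.7 pos [5.809e-01 3.000e-04 1.779e-01] grip 0.0445 F [-0.15 -0.27 -4.74] M [-0.106 -0.042 -0.002] q [-12.  26.  71.  -0.  83.  -7.]
t 37.8 pos [0.5809 0.     0.178 ] grip 0.0442 F [-0.11  0.09 -3.54] M [-0.051 -0.032 -0.021] q [-12.  26.  71.  -0.  83.  -7.]
```

```bash
python3 -m pendant '[30,0,0,0,0,0.9,0, 30,0,0,0,0,0.9,0, 30,0,0,0,0,0.9,0, 30,0,0,0,0,0.9,0, 30,0,0,0,0,0.7,0, 30,0,0,0,0,0,0, 30,0,0,0,0,0,0, 30,0,0,0,0,0,0]'
python3 -m pendant '[30,0,0,0,0,-0.9,0, 30,0,0,0,0,-0.9,0, 30,0,0,0,0,-0.9,0, 30,0,0,0,0,-0.9,0, 30,0,0,0,0,-0.7,0, 30,0,0,0,0,0,0, 30,0,0,0,0,0,0, 30,0,0,0,0,0,0]'
for i in 1 2 3 ; do python3 -m pendant '[30,0,0,0,0,0,0]' >/dev/null; python3 d.py .58 0 .1775 -5|head -1; done
python3 -m pendant '[30,0,0,0,0,-0.9,0, 30,0,0,0,0,-0.9,0, 30,0,0,0,0,-0.9,0, 30,0,0,0,0,-0.9,0, 30,0,0,0,0,-0.7,0, 30,0,0,0,0,0,0, 30,0,0,0,0,0,0, 30,0,0,0,0,0,0]'
python3 -m pendant '[30,0,0,0,0,0.9,0, 30,0,0,0,0,0.9,0, 30,0,0,0,0,0.9,0, 30,0,0,0,0,0.9,0, 30,0,0,0,0,0.7,0, 30,0,0,0,0,0,0, 30,0,0,0,0,0,0, 30,0,0,0,0,0,0]'
for i in 1 2 3 ; do python3 -m pendant '[30,0,0,0,0,0,0]' >/dev/null; python3 d.py .58 0 .1775 -5|head -1; done
python3 -m pendant '[30,0,0,0,0,0.9,0, 30,0,0,0,0,0.9,0, 30,0,0,0,0,0.9,0, 30,0,0,0,0,0.9,0, 30,0,0,0,0,0.7,0, 30,0,0,0,0,0,0, 30,0,0,0,0,0,0, 30,0,0,0,0,0,0]'
python3 -m pendant '[30,0,0,0,0,-0.9,0, 30,0,0,0,0,-0.9,0, 30,0,0,0,0,-0.9,0, 30,0,0,0,0,-0.9,0, 30,0,0,0,0,-0.7,0, 30,0,0,0,0,0,0, 30,0,0,0,0,0,0, 30,0,0,0,0,0,0]'
for i in 1 2 3 ; do python3 -m pendant '[30,0,0,0,0,0,0]' >/dev/null; python3 d.py .58 0 .1775 -5; done
python3 - <<'E'
from h import *
snap('side','zd.png');snap('scene','zs.png');P=pts(load('zd'));im=load('zd')
hsv=cv2.cvtColor(im['frame'],cv2.COLOR_RGB2HSV)
m=(abs(P[...,0]-.58)<.05)&(abs(P[...,1])<.09)&(P[...,2]>.15)&(P[...,2]<.3)&(hsv[...,2]>140)&(im['depth']>0)
q=P[m];print(len(q),q.min(0),q.max(0))
E
```

```text
time_s: 38.6
position: [0.5811, 0.0004, 0.1786]
tool_rot: [[0.07, 0.996, 0.049], [0.824, -0.086, 0.561], [0.563, 0.001, -0.826]]
ft_force: [0.7, 0.4, -3.6]
grip_width: 0.0446
time_s: 39.4
position: [0.5808, -0.0004, 0.1781]
tool_rot: [[0.087, 0.996, 0.0], [0.996, -0.087, 0.001], [0.001, 0.0, -1.0]]
ft_force: [-0.1, 0.2, -2.6]
grip_width: 0.0441
t 39.5 pos [ 0.5809 -0.001   0.178 ] grip 0.0443 F [-0.23 -0.33 -3.63] M [ 0.096  0.024 -0.041] q [-12.  26.  71.   0.  83.  -7.]
t 39.6 pos [ 0.5809 -0.001   0.1779] grip 0.0445 F [ 0.17  0.2  -3.06] M [ 0.073 -0.025  0.021] q [-12.  26.  71.   0.  83.  -7.]
t 39.7 pos [ 0.5809 -0.0008  0.1779] grip 0.0443 F [-0.38 -0.21 -4.15] M [0.124 0.023 0.008] q [-12.  26.  71.   0.  83.  -7.]
time_s: 40.5
position: [0.5811, -0.0011, 0.1786]
tool_rot: [[0.074, 0.996, -0.049], [0.823, -0.088, -0.561], [-0.563, 0.001, -0.826]]
ft_force: [-0.1, 0.2, -4.5]
grip_width: 0.044
time_s: 41.3
position: [0.5808, -0.0001, 0.1782]
tool_rot: [[0.087, 0.996, 0.0], [0.996, -0.087, -0.001], [-0.001, 0.0, -1.0]]
ft_force: [-0.0, 0.8, -4.1]
grip_width: 0.0447
t 41.4 pos [
[... 847 characters left out ...]
.  26.  71.   0.  83.  -7.]
turn units [-0.   -0.01 -0.01] shift units in present axes [ 0.02 -0.02  0.01] in target axes [ 0.02 -0.02  0.01]
t 43.4 pos [ 0.5809 -0.001   0.1779] grip 0.0441 F [ 0.4  -0.36 -3.84] M [0.029 0.022 0.071] q [-12.  26.  71.   0.  83.  -7.]
turn units [-0.   -0.   -0.01] shift units in present axes [ 0.02 -0.02  0.01] in target axes [ 0.02 -0.02  0.01]
t 43.5 pos [ 0.5809 -0.0008  0.178 ] grip 0.0443 F [-0.25  0.45 -4.38] M [0.052 0.034 0.033] q [-12.  26.  71.   0.  83.  -7.]
turn units [-0.   -0.   -0.01] shift units in present axes [ 0.01 -0.02  0.01] in target axes [ 0.01 -0.02  0.01]
746 [ 0.54584015 -0.06560815  0.19658045] [0.62910525 0.06989393 0.28684841]
```

View pics/zd.png

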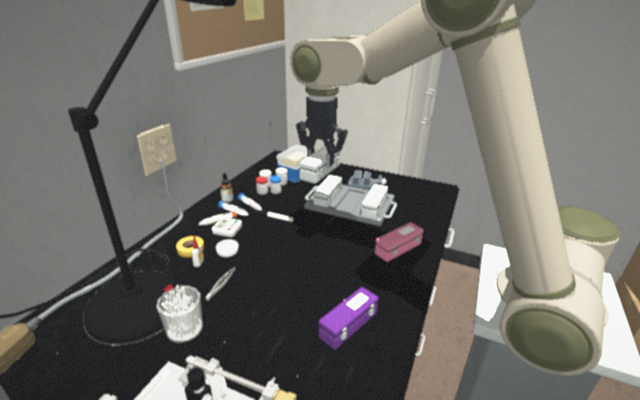

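View pics/zs.png

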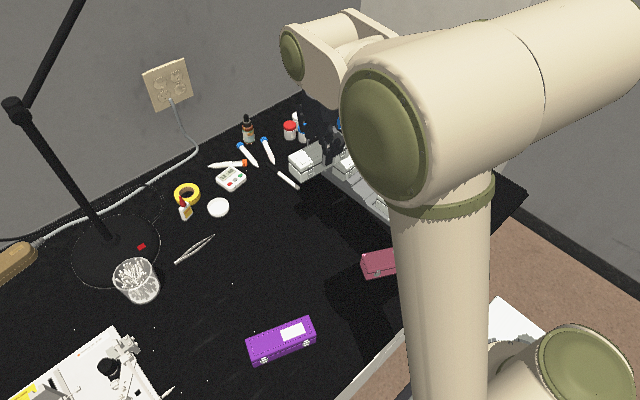

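```bash
python3 - <<'E'
from h import *
im=load('zd');P=pts(im);hsv=cv2.cvtColor(im['frame'],cv2.COLOR_RGB2HSV)
m=(abs(P[...,0]-.58)<.028)&(abs(P[...,1])<.075)&(P[...,2]>.225)&(P[...,2]<.262)&(hsv[...,2]>170)&(im['depth']>0)
q=P[m];c=np.linalg.lstsq(np.c_[q[:,:2],np.ones(len(q))],q[:,2],rcond=None)[0];print(len(q),c,np.percentile(q[:,2],[5,50,95]),q.min(0),q.max(0))
print(observe()['qvel'].round(2))
E
```

```text
227 [ 0.03171023 -0.08602443  0.22685098] [0.23320987 0.24278525 0.24476652] [ 0.55440912 -0.05042383  0.22518753] [0.60723894 0.06949223 0.24566376]
[ 0.26 -0.   -0.02 -0.09 -0.06  0.07]
```

```bash
python3 - <<'E'
from h import *
im=load('zd');P=pts(im);hsv=cv2.cvtColor(im['frame'],cv2.COLOR_RGB2HSV)
m=(abs(P[...,0]-.58)<.028)&(abs(P[...,1])<.062)&(P[...,2]>.225)&(P[...,2]<.262)&(hsv[...,2]>170)&(im['depth']>0)
q=P[m]
for a in np.arange(-.06,.06,.02):
    s=q[(q[:,1]>a)&(q[:,1]<a+.02)]
    if len(s): print(round(a,2),len(s),np.median(s[:,2]).round(4))
close_job()
E
```

```text
-0.06 1 0.2252
-0.04 1 0.2444
-0.02 2 0.2454
0.0 3 0.2428
0.02 51 0.2438
0.04 75 0.2436
the job is handed in; nothing more can be done
```

I found the rattling case, seated the two quiet ones in the tray, and handed in the job at about 43.6 s with the rattling case held at the hand-over point. The hand-in gave no verdict, so whether it passed is not known.

- **Which case rattles:** I lifted and rocked each case about 28° both ways. It is the case that started near (0.467, 0.114). At the hand-over point its level moment swung between about +0.11 and −0.07 N m. The other two changed by about 0.02 N m or less, against the 0.15 N m expected for a loose handpiece.
- **Quiet cases:** they stand level in nests 1 and 3. Their lids read 0.0552 m, where the same camera read a 48 mm lid on the worktop as 0.0492 m, so they are fully down. Measured centres are within about 2 mm of the nests.
- **Shaking:** the rattling case went to and fro three times when first lifted, before I set it back on the worktop. It had four more ends at the hand-over point, and the moment reversed with each of those. This covers the +y, −y, +y order whichever end is +y.
- **Final hold:** the arm reports (0.581, −0.001). The lid top is at about 0.244 m, so the centre is about 0.22 m up. The tool is vertical and the grip is on at 110 N. The lid heights agreed within about 1 mm over the part of the lid with enough depth readings, except for one stray edge reading.
- **Other objects:** the marker, tweezers, dish and both look-alikes look unmoved in the last pictures, by eye only.

**Checks that disagreed or failed:**
- The reported TCP height was about 35 mm lower than the fingers looked in the pictures, so my first grasp closed above the lid without touching. I went by the cameras after that.
- The rattling case's first rocking showed only about 0.11 N m of change, which was less clear than the later 0.18 N m.
- Seating the case in nest 1 pressed down with about 27 N.

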